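Right the fallen media bottle and start it mixing

ROBOT

A 6-joint arm with a two-finger parallel gripper is mounted at the origin on a cart in front of the work surface, level with it; the furniture and walls round the work are solid. World frame = base frame: x ahead of the robot, y to its left, z up, the work surface at z = 0. Lengths are in mm, angles in rad, forces in N, time in s.
With the tool pointing down it reaches from about 250 to 725 mm from the base axis. Payload 4 kg.
Tool frame: the origin (TCP) lies midway between the tips of the shut fingers; the grasp point (between the pads) lies 19 mm behind it; z points along the fingers, y is the line along which they close (so a half turn about z gives the same grasp; the last joint's range is limited). The gripper opens to 85 mm and grips with 20 to 120 N. Pads are 22 mm wide; open, the fingers measure 114 mm over their backs; the gripper's body (76 mm by 85 mm) begins 54 mm behind the grasp point. The pads swing forward as they close: fully open they stand 13 mm farther back than shut.
Start: joints at [1.329, 0.241, 0.005, 1.335, 0, 1.571], TCP at [119.723, 485.454, 196.506] pointing down, gripper open.
Joint ranges: [-2.72, 2.72], [-1.05, 1.87], [-1.09, 1.28], [-1.99, 2.15], [-1.42, 1.44], [-3.14, 3.14]. Speed limits (rad/s): [2.79, 2.79, 3.14, 3.14, 3.14, 3.14].

INTERFACE

Orientations are given as a unit quaternion [w, x, y, z].
In Python, from bench import env gives the robot as it stands.
- The arm moves only by the tool play_rows, never from a script. Its argument "steps" is a list of rows, each an object with "xyz": the shift along the tool's x, y, z as a fraction of full scale, a list of three; "angular": the turn, a rotation vector about the tool's x, y, z as a fraction of full scale, a list of three; "gripper": the closure, from 0 (fully open) to 1 (shut). In form: [{"xyz": [tx, ty, tz], "angular": [ax, ay, az], "gripper": gripper}, ...]. A call has 1 to 8 rows; each row shifts and turns the commanded pose from where the row before left it, along the tool's axes as they then stand; what a row does not reach is not made up. Full scale, the value 1, is 0.08 m for a shift and 30 degrees for a turn. A row lasts 1/8 s, in which the tool goes at most 62.5 mm and 10.7 degrees, less where a joint would pass 70% of its speed; a pose out of reach is approached as far as the arm can. A call with a number of a shift or a turn outside -1 to 1 is refused whole. A call with a gripper value outside its range is refused whole. The fingers move at their own pace and stop on an object; "force" is the grip in N (left out, the last holds). Time passes only in rows, so rows that do not move let the fingers close. It gives the time, the measured TCP pose, the force, the opening and the grip force at its end, in the units of the state.
- env.observe(): the state, without advancing time (a new reading comes with each control period).
- env.capture(name): name is "scene" or "top" or "wrist"; returns a dict with "color" (420x560x3 uint8, blue, green, red), "z_map" (420x560 float32, mm along the optical axis (not along the pixel's ray), 0 where there is no reading), "mtx" (3x3 intrinsics, pixels), "k1" (the pictures are not rectified: a ray, as slopes to the right and down, at radius r is drawn at 1 + k1 r^2 times it, then the intrinsics apply), "R" (3x3) and "t" (3): a world point X has camera coordinates R X + t. Camera axes: x right, y down, z forward; pixel columns grow to the right and rows downward; lengths in mm; the calibration is good to about 2 mm. A picture is of the moment at which its call begins.
- env.hand_in(): hands the job in; it is judged then, once.
The state is a dict: "clock": time; "q": joint angles; "qvel": joint speeds; "effort": joint torques, N m; "position": TCP position; "orientation": TCP orientation; "contact_force": force on the tool from outside, world axes, zero at the start; "wrist_torque": the same for the moment, N m; "opening": finger opening in mm; "grip_force": force on a finger pad.
Only numpy, scipy, OpenCV 4.12 (cv2) and the standard library are available. Lean on these libraries where they do the work, as an engineer would, in place of code of your own. Each camera call takes 0.05 s, during which the arm holds its last target. There are 200 camera calls.

TASK

The glass media bottle with the blue cap has fallen over on the bench. Pick it up, stand it upright on the mixer's round platform with its foot between the four orange pegs, setting it down rather than dropping it; then push the mixer's red lever all the way over, away from the robot. Leave the bottle standing in place with the lever over, and do not disturb the beaker, the dropper bottle or the cup behind.

Things in the scene. Friction and masses are not known exactly. Their poses are not given: they have to be found in the camera images.
- bottle: clear glass media bottle, blue cap, 0.17 kg, 132 mm long; body 50 mm in diameter up to about 85 mm from the foot, then a shoulder narrowing to the 34 mm cap (114 to 132 mm). Origin at the centre of the foot; own z axis runs from foot to cap. At the start it lies on the bench (axis 25 mm above it), cap pointing anywhere from left to towards the robot.
- mixer: white bench mixer fixed to the bench, 170 mm deep (own x) by 210 mm wide (own y), body top 34 mm above the bench. Origin at the centre of its underside, own x points away from the robot, own y to the left (it may be turned a little). It carries the round platform on its left and the red lever on its right.
- mixer_seat (a point): centre of the top of the dark fixed round platform (92 mm diameter, 42 mm above the bench), where the bottle's foot centre belongs; at the mixer's own x 0, y +50 mm. Four orange pegs, 10 mm thick, 22 mm tall, tapering over the upper 12 mm, stand round it on a 33.5 mm radius at 45, 135, 225, 315 degrees to the mixer's x: 3.5 mm clearance round the bottle.
- switch_tip (a point): centre of the end of the red lever, which is 70 mm long and stands up from the right part of the mixer at own y -60 mm, 110 mm from the bottle's place. It swings in the mixer's own x-z plane and at the start leans towards the robot.
- switch (a joint): angle of the red lever in rad: about 0 leaning towards the robot, 0.5 upright, 1.0 fully over away from the robot; stays where it is left
- beaker: 100 ml glass beaker, 55 mm in diameter, 70 mm tall, standing behind the work; origin at the centre of its underside. Leave alone.
- dropper: amber dropper bottle with black bulb, 33 mm in diameter, 102 mm tall, standing behind the work; origin at the centre of its underside. Leave alone.
- cup: clear lidded sample cup, 59 mm in diameter, 61 mm tall, standing behind the work; origin at the centre of its underside. Leave alone.
Not all that is in view belongs to the job. Leave any pink or yellow look-alike of the bottle alone.

How it is judged:
By the outcome, as a careful person would: the job done as asked, in the order asked, and still so for the second after the job is handed in, with the robot touching nothing.
It also fails if it takes over 45 s, if anything falls off the work surface, if the arm or the gripper's body presses on something with over 40 N, if the wrist force passes 120 N, or if a joint passes its speed limit or range.

## Working session

There is one attempt and no reset: what is moved stays moved. The work goes in short steps, Python scripts to look and compute and a tool call to move; the robot and the scene stay as the last step left them, time stands still between calls to the robot, and variables do not carry over. Pictures are saved under pics/ and viewed, at most 10 in all, crops included, and the job is handed in when it is done.

Besides the shell and the picture viewer there is one more tool, called as name([rows], argument=value, ...), one row to a line, values as JSON. play_rows: Moves the arm, as the interface text tells. Shift numbers are shares of 0.08 m and turn numbers shares of 30 degrees, none past 1 either way. Its arguments: {"type":"object","properties":{"steps":{"type":"array","items":{"type":"object","properties":{"xyz":{"type":"array","items":{"type":"number","minimum":-1,"maximum":1}},"angular":{"type":"array","items":{"type":"number","minimum":-1,"maximum":1}},"gripper":{"type":"number"}}}},"force":{"type":"number"}},"required":["steps"]}

```bash
mkdir -p pics; ls; python3 - <<'E'
from bench import env
import cv2,pickle,numpy as np
d={n:env.capture(n) for n in("scene","top")}
pickle.dump(d,open("c0.pkl","wb"))
for n in d:
    c=d[n]; cv2.imwrite(f"pics/{n}0.png",c["color"]); print(n,c["mtx"].round(1).tolist(),c["k1"],c["R"].round(3).tolist(),c["t"].round(1))
print({k:np.round(v,3).tolist() for k,v in env.observe().items()})
E
```

```text
pics
scene [[444.4, 0.0, 281.9], [0.0, 444.4, 212.7], [0.0, 0.0, 1.0]] -0.0625176666052487 [[0.886, -0.463, 0.011], [-0.302, -0.595, -0.744], [0.351, 0.656, -0.668]] [-341.1  351.8  976.7]
top [[484.2, 0.0, 286.6], [0.0, 484.2, 214.0], [0.0, 0.0, 1.0]] -0.06639728261443893 [[-0.001, -1.0, -0.012], [-0.993, 0.003, -0.12], [0.12, 0.012, -0.993]] [ 227.2  478.4 1160.7]
{'clock': 0.1, 'q': [1.329, 0.241, 0.004, 1.335, 0.0, 1.571], 'qvel': [-0.001, -0.002, 0.004, 0.001, 0.001, -0.0], 'effort': [-0.0, -37.314, 25.301, 0.011, -0.0, -0.0], 'position': [119.563, 484.835, 195.69], 'orientation': [-0.0, 0.121, 0.993, -0.001], 'contact_force': [0.365, -0.001, 0.333], 'wrist_torque': [0.043, -0.043, 0.024], 'grip_force': 0.0, 'opening': 85.308}
```

View pics/scene0.png

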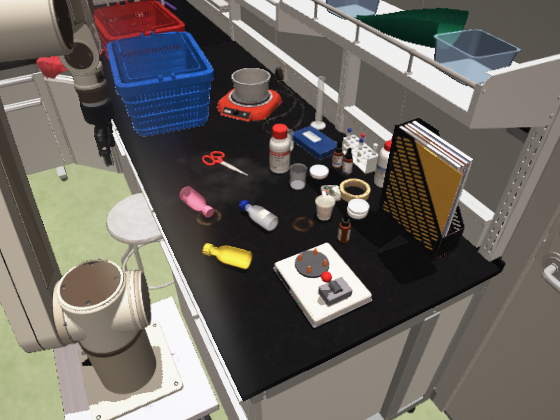

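View pics/top0.png

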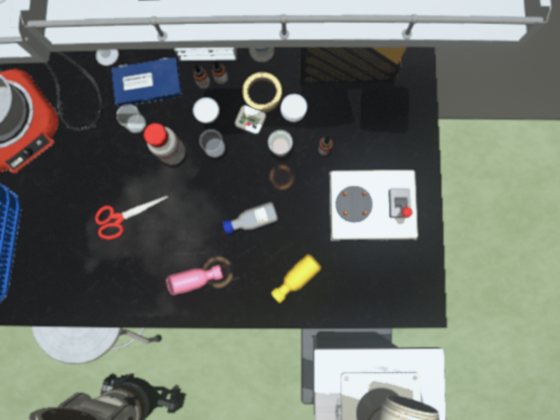

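The scene picture shows the bottle at about (260,214) with its cap at (244,205), the mixer at about (322,282) and the red lever knob at (326,277). In the top picture the bottle runs from the cap at (229,226) to the foot at about (275,214). The pegs surround (354,204) and the knob is at (407,212).

```bash
cat > h.py <<'E'
import numpy as np,cv2
def ray(c,px):
    K=c["mtx"];D=np.array([c["k1"],0,0,0,0.])
    p=cv2.undistortPoints(np.array(px,float).reshape(-1,1,2),K,D).reshape(-1,2)
    d=np.c_[p,np.ones(len(p))]@c["R"]; return -c["R"].T@c["t"],d
def plane(c,px,z):
    o,d=ray(c,px); return o+d*((z-o[2])/d[:,2])[:,None]
def tri(c1,p1,c2,p2):
    o1,d1=ray(c1,p1);o2,d2=ray(c2,p2);A=np.c_[d1[0],-d2[0]]
    s=np.linalg.lstsq(A,o2-o1,rcond=None)[0];a=o1+d1[0]*s[0];b=o2+d2[0]*s[1];return (a+b)/2,np.linalg.norm(a-b)
def blobs(m,x0,y0,x1,y1,amin=4):
    w=np.zeros(m.shape,np.uint8);w[y0:y1,x0:x1]=255;m=((m>0)*255).astype(np.uint8)&w
    n,l,s,c=cv2.connectedComponentsWithStats(m)
    return [(c[i].round(2),s[i][4]) for i in range(1,n) if s[i][4]>=amin],m
def hsv(c,lo,hi): return cv2.inRange(cv2.cvtColor(c["color"],cv2.COLOR_BGR2HSV),np.array(lo),np.array(hi))
E
python3 - <<'E'
import pickle,numpy as np,cv2
from h import *
d=pickle.load(open("c0.pkl","rb"));T,S=d["top"],d["scene"]
print("cap T",b:=blobs(hsv(T,(105,120,60),(130,255,255)),215,205,285,240)[0])
print("cap S",bs:=blobs(hsv(S,(105,120,60),(130,255,255)),235,195,285,235)[0])
print("cap plane",plane(T,[b[0][0]],25),plane(S,[bs[0][0]],25))
# bottle silhouette
m=(T["color"].max(2)>75).astype(np.uint8)
bl,mm=blobs(m,215,195,285,240,30);print(bl)
mm=cv2.morphologyEx(mm,cv2.MORPH_OPEN,np.ones((3,3)))
cs=max(cv2.findContours(mm,0,1)[0],key=cv2.contourArea)
r=cv2.minAreaRect(cs);print(r,plane(T,cv2.boxPoints(r),25).round(1).tolist())
for n,c,w in(("T",T,(325,165,425,245)),("S",S,(270,240,375,325))):
    print(n,"orange/red",blobs(hsv(c,(0,120,80),(20,255,255))|hsv(c,(172,120,80),(180,255,255)),*w)[0])
    white=blobs((hsv(c,(0,0,130),(180,60,255))),*w,100);print("white",white[0])
    cc=max(cv2.findContours(white[1],0,1)[0],key=cv2.contourArea);r=cv2.minAreaRect(cc);print(r,plane(c,cv2.boxPoints(r),34).round(1).tolist())
a=cv2.resize(T["color"][160:250,210:430],None,fx=3.6,fy=3.6,interpolation=2)
b=cv2.resize(S["color"][190:330,180:380],None,fx=1.9,fy=1.9,interpolation=2)
o=np.zeros((324+266,792,3),np.uint8);o[:324]=a;o[324:,:380]=b;cv2.imwrite("pics/crop0.png",o)
E
```

```text
cap T [(array([227.22, 226.51]), np.int32(130))]
cap S [(array([243.25, 203.82]), np.int32(68))]
cap plane [[448.7466273  372.87526181  25.        ]] [[448.06039214 377.80059281  25.        ]]
[(array([251.8 , 218.22]), np.int32(963))]
((249.05001831054688, 219.15000915527344), (20.55480194091797, 55.65608215332031), 71.56504821777344) [[469.4, 392.6, 25.0], [513.0, 261.9, 25.0], [464.4, 245.7, 25.0], [421.1, 375.8, 25.0]]
T orange/red [(array([344.5, 193.5]), np.int32(4)), (array([406.3 , 211.64]), np.int32(77)), (array([344.5, 212.5]), np.int32(4)), (array([364.5, 212.5]), np.int32(4))]
white [(array([372.23, 204.18]), np.int32(5596))]
((373.4999694824219, 204.49996948242188), (86.99998474121094, 68.99998474121094), 0.0) [[416.8, 120.5, 34.0], [588.0, 118.4, 34.0], [587.6, -98.0, 34.0], [416.1, -92.1, 34.0]]
S orange/red [(array([314.85, 251.55]), np.int32(20)), (array([299.57, 257.24]), np.int32(21)), (array([324.39, 263.04]), np.int32(23)), (array([308.68, 269.24]), np.int32(25)), (array([325.93, 276.35]), np.int32(91))]
white [(array([324.18, 285.53]), np.int32(3227))]
((323.8405456542969, 280.7669677734375), (85.00665283203125, 63.50521469116211), 55.619659423828125) [[417.5, 110.2, 34.0], [613.5, 163.9, 34.0], [587.2, -103.7, 34.0], [418.7, -131.4, 34.0]]
```

View pics/crop0.png

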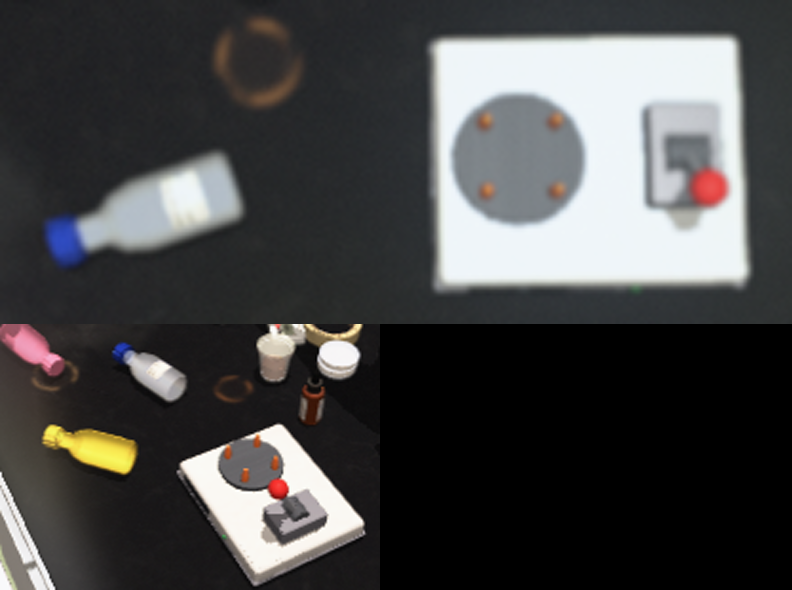

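The crop shows the bottle's foot end at about crop (228,185), the four peg tops around crop (521,156), and the red knob at crop (709,188) leaning towards the robot.

```bash
python3 - <<'E'
import pickle,numpy as np,cv2
from h import *
d=pickle.load(open("c0.pkl","rb"));T,S=d["top"],d["scene"]
tp=[hsv(T,(0,90,60),(20,255,255))];print(blobs(tp[0],330,170,385,235,3)[0])
# pegs, both views, ordered far-left, near-left, far-right, near-right
P=[((345,193.6),(299.57,257.24)),((345,212.8),None)]
tops=[(345,193.6),(364.4,193.6),(345,212.8),(364.4,212.8)];sc=[(299.57,257.24),(314.85,251.55),(324.39,263.04),(308.68,269.24)]
q=plane(S,sc,54);print("S z54",q.round(1).tolist(),q.mean(0))
q=plane(T,tops,58);print("T z58",q.round(1).tolist(),q.mean(0))
print("tri centre",tri(T,[np.mean(tops,0)],S,[np.mean(sc,0)]))
bl=blobs(((T["color"].max(2)<135)&(T["color"].min(2)>60)),330,175,385,235,200);print("disc",bl[0])
cc=max(cv2.findContours(bl[1],0,1)[0],key=cv2.contourArea);(e,r)=cv2.minEnclosingCircle(cc);print(e,r,plane(T,[e],42))
print("knob",tri(T,[(406.3,211.64)],S,[(325.93,276.35)]))
m=blobs(T["color"].max(2)>75,215,195,285,240,30)[1]
pts=plane(T,np.argwhere(m)[:,::-1],25)[:,:2]
mu=pts.mean(0);w,v=np.linalg.eigh(np.cov(pts.T));a=v[:,1]*np.sign(v[1,1])
s=(pts-mu)@a;n=(pts-mu)@np.array([-a[1],a[0]])
print("axis",a,np.degrees(np.arctan2(a[1],a[0])),"mu",mu,"range",s.min(),s.max(),n.min(),n.max())
print("foot",mu+a*s.min(),"cap",mu+a*s.max())
zb=T["z_map"][m>0];print(np.percentile(zb,[0,5,50,95]))
ys,xs=np.nonzero((m>0)&(T["z_map"]>0));z=T["z_map"][ys,xs];o,dd=ray(T,np.c_[xs,ys]);X=o+dd*z[:,None]
g=X[X[:,2]>15];print(len(g),np.percentile(g[:,2],[5,50,95]))
E
```

```text
[(array([344.11, 193.33]), np.int32(9)), (array([363.88, 192.88]), np.int32(8)), (array([344.89, 212.67]), np.int32(9)), (array([364.11, 212.33]), np.int32(9))]
S z54 [[480.1, 83.3, 54.0], [526.2, 82.6, 54.0], [527.4, 36.2, 54.0], [480.6, 36.6, 54.0]] [503.56515843  59.66810982  54.        ]
T z58 [[524.7, 84.8, 58.0], [524.6, 38.0, 58.0], [478.0, 85.6, 58.0], [477.9, 38.9, 58.0]] [501.28687734  61.82621489  58.        ]
tri centre (array([503.02636079,  60.69791457,  52.59579347]), np.float64(2.188572795830556))
disc []
(355.6071472167969, 198.60714721679688) 12.49672794342041 [[514.85437851  57.32029746  42.        ]]
knob (array([473.31982672, -47.86422478, 119.3545658 ]), np.float64(1.2665488721127982))
axis [-0.32406255  0.94603566] 108.90878952324076 mu [469.2170064  312.22055683] range -61.60345614289582 75.8547721745081 -25.664550918848263 25.669699730137417
foot [489.18037946 253.94149074] cap [444.63531552 383.98187605]
[   0.         1170.95526123 1179.27783203 1220.79462891]
872 [30.31671583 42.26770191 50.60259438]
```

```bash
cat > plan.py <<'E'
import numpy as np
from scipy.spatial.transform import Rotation as Ro
t=np.radians(25);up=np.array([0,0,1.]);a=np.array([-.324,.946,0]);a/=np.linalg.norm(a)
def mk(x,z): return np.c_[x,np.cross(z,x),z]
Rpick=mk(-a*np.cos(t)+up*np.sin(t),-up*np.cos(t)-a*np.sin(t))
yaw=np.radians(5);f=np.array([np.cos(yaw),np.sin(yaw),0])
Rplace=mk(-up*np.cos(t)-f*np.sin(t),f*np.cos(t)-up*np.sin(t))
Rdown=mk(np.array([-1.,0,0]),-up)
def pose(s):
    q=s["orientation"];return np.array(s["position"]),Ro.from_quat(np.r_[q[1:],q[0]]).as_matrix()
def show(s,p,R,n=None):
    P,C=pose(s);rv=Ro.from_matrix(C.T@R).as_rotvec(degrees=True)
    n=n or int(np.ceil(np.linalg.norm(rv)/10.4)) or 1
    print("pos",P.round(1),"q",np.round(s["q"],2),"F",np.round(s["contact_force"],1),"open",round(s["opening"],1),"t",round(s["clock"],2))
    print("rot deg",rv.round(1),n,"rows of",(rv/30/n).round(3));d=p-P
    print("shift world",d.round(1),"units in tool now",(C.T@d/80).round(3),"after turn",(R.T@d/80).round(3))
E
python3 - <<'E'
from bench import env
from plan import *
g=np.array([469.2,310.9,27.]);p=g+19*Rpick[:,2];print(p)
show(env.observe(),p-110*Rpick[:,2],Rpick)
E
```

```text
[471.80177852 303.30344914   9.78015205]
pos [119.6 484.8 195.7] q [1.33 0.24 0.   1.34 0.   1.57] F [ 0.4 -0.   0.3] open 85.3 t 0.1
rot deg [  26.6   14.5 -120.5] 12 rows of [ 0.074  0.04  -0.335]
shift world [ 337.2 -137.6  -86.2] units in tool now [-4.504 -0.658  1.079] after turn [ 2.256 -3.43   2.241]
```

play_rows([
  {"xyz": [-0.4, -0.06, 0], "angular": [0, 0, 0], "gripper": 0},
  {"xyz": [-0.6, -0.1, 0], "angular": [0, 0, 0], "gripper": 0},
  {"xyz": [-0.65, -0.1, 0], "angular": [0, 0, 0], "gripper": 0},
  {"xyz": [-0.65, -0.1, 0], "angular": [0, 0, 0], "gripper": 0},
  {"xyz": [-0.65, -0.1, 0], "angular": [0, 0, 0], "gripper": 0},
  {"xyz": [-0.65, -0.1, 0], "angular": [0, 0, 0], "gripper": 0},
  {"xyz": [-0.5, -0.1, 0], "angular": [0, 0, 0], "gripper": 0},
  {"xyz": [-0.4, 0, 0], "angular": [0, 0, 0], "gripper": 0},
])

```text
clock: 1.1
position: [457.9, 346.5, 195.9]
orientation: [-0.0, 0.121, 0.993, -0.0]
contact_force: [-0.3, 0.4, 0.2]
opening: 85.7
grip_force: 0.0
```

play_rows([
  {"xyz": [0, 0, 0], "angular": [0.074, 0.04, -0.335], "gripper": 0},
  {"xyz": [0, 0, 0], "angular": [0.074, 0.04, -0.335], "gripper": 0},
  {"xyz": [0, 0, 0], "angular": [0.074, 0.04, -0.335], "gripper": 0},
  {"xyz": [0, 0, 0], "angular": [0.074, 0.04, -0.335], "gripper": 0},
  {"xyz": [0, 0, 0], "angular": [0.074, 0.04, -0.335], "gripper": 0},
  {"xyz": [0, 0, 0], "angular": [0.074, 0.04, -0.335], "gripper": 0},
  {"xyz": [0, 0, 0], "angular": [0.074, 0.04, -0.335], "gripper": 0},
  {"xyz": [0, 0, 0], "angular": [0.074, 0.04, -0.335], "gripper": 0},
])

```text
clock: 2.1
position: [456.5, 347.9, 195.6]
orientation: [-0.094, -0.549, 0.82, -0.132]
contact_force: [1.2, 1.3, -0.0]
opening: 85.5
grip_force: 0.0
```

```bash
python3 - <<'E'
from bench import env
from plan import *
g=np.array([469.2,310.9,27.]);p=g+19*Rpick[:,2]
show(env.observe(),p-110*Rpick[:,2],Rpick)
E
```

```text
pos [456.5 347.9 195.6] q [ 0.78  0.61  0.51  1.71 -0.22 -0.37] F [ 1.2  1.3 -0. ] open 85.5 t 2.1
rot deg [  8.8   4.9 -39.7] 4 rows of [ 0.073  0.04  -0.331]
shift world [  0.2  -0.6 -86.2] units in tool now [-0.317  0.117  1.023] after turn [-0.448  0.     0.98 ]
```

play_rows([
  {"xyz": [0, 0, 0], "angular": [0.073, 0.04, -0.331], "gripper": 0},
  {"xyz": [0, 0, 0], "angular": [0.073, 0.04, -0.331], "gripper": 0},
  {"xyz": [0, 0, 0], "angular": [0.073, 0.04, -0.331], "gripper": 0},
  {"xyz": [0, 0, 0], "angular": [0.073, 0.04, -0.331], "gripper": 0},
  {"xyz": [-0.22, 0, 0.49], "angular": [0, 0, 0], "gripper": 0},
  {"xyz": [-0.22, 0, 0.49], "angular": [0, 0, 0], "gripper": 0},
  {"xyz": [0, 0, 0], "angular": [0, 0, 0], "gripper": 0},
])

```text
clock: 2.98
position: [454.9, 344.7, 106.9]
orientation: [0.129, 0.793, -0.569, 0.175]
contact_force: [-0.6, 0.0, 0.3]
opening: 85.6
grip_force: 0.0
```

```bash
python3 - <<'E'
from bench import env
from plan import *
from h import *
import pickle
g=np.array([469.2,310.9,27.]);p=g+19*Rpick[:,2]
c=env.capture("wrist");pickle.dump(c,open("w1.pkl","wb"))
def proj(X):
    q=(c["R"]@np.array(X)+c["t"]);u=q[:2]/q[2];u=u*(1+c["k1"]*(u@u));return (c["mtx"]@np.r_[u,1])[:2]
im=c["color"].copy();foot=np.array([488,256,25.]);
for s in (0,58,132): cv2.circle(im,tuple(int(v) for v in proj(foot+s*a)),3,(0,0,255),-1)
cv2.imwrite("pics/w1.png",im)
show(env.observe(),p,Rpick)
E
```

```text
pos [456.2 345.9 109.4] q [ 0.86  0.62  0.27  1.46 -0.37 -0.99] F [ 0.3 -0.8  0.2] open 85.3 t 3.02
rot deg [ 0.2 -0.  -0.3] 1 rows of [ 0.007 -0.    -0.009]
shift world [ 15.6 -42.6 -99.7] units in tool now [-0.013 -0.016  1.369] after turn [-0.013 -0.011  1.369]
```

View pics/w1.png

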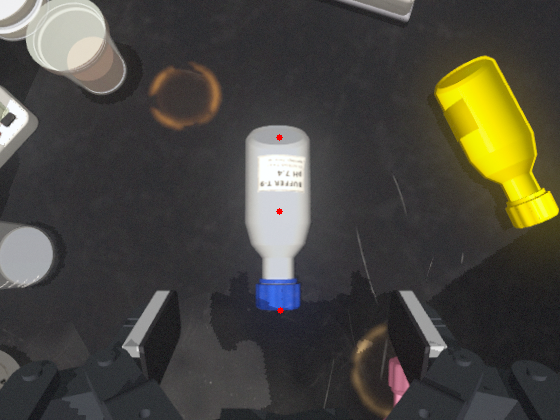

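The wrist view shows the projected foot, grasp and cap points at (279,137), (279,211) and (281,310), all on the bottle's centreline, so the estimate holds. I'm going down.

play_rows([
  {"xyz": [0, -0.01, 0.4], "angular": [0, 0, 0], "gripper": 0},
  {"xyz": [0, 0, 0.4], "angular": [0, 0, 0], "gripper": 0},
  {"xyz": [0, 0, 0.3], "angular": [0, 0, 0], "gripper": 0},
  {"xyz": [0, 0, 0.2], "angular": [0, 0, 0], "gripper": 0},
  {"xyz": [0, 0, 0.06], "angular": [0, 0, 0], "gripper": 0},
  {"xyz": [0, 0, 0], "angular": [0, 0, 0], "gripper": 0},
])

```text
clock: 3.78
position: [473.6, 304.9, 13.2]
orientation: [0.124, 0.793, -0.571, 0.176]
contact_force: [0.1, 0.3, 0.3]
opening: 85.0
grip_force: 0.0
```

play_rows([
  {"xyz": [0, 0, 0], "angular": [0, 0, 0], "gripper": 1},
  {"xyz": [0, 0, 0], "angular": [0, 0, 0], "gripper": 1},
  {"xyz": [0, 0, 0], "angular": [0, 0, 0], "gripper": 1},
  {"xyz": [0, 0, 0], "angular": [0, 0, 0], "gripper": 1},
  {"xyz": [0, 0, 0], "angular": [0, 0, 0], "gripper": 1},
  {"xyz": [0, 0, 0], "angular": [0, 0, 0], "gripper": 1},
], force=50)

```text
clock: 4.53
position: [475.2, 306.5, 14.7]
orientation: [0.121, 0.793, -0.571, 0.177]
contact_force: [-0.1, 3.1, 10.1]
opening: 17.3
grip_force: 57.6
```

```bash
python3 - <<'E'
from bench import env
from plan import *
from h import *
o=env.observe();show(o,np.zeros(3),Rpick);print(o["grip_force"])
c=env.capture("wrist");t2=env.capture("top");s=env.capture("scene")
o=np.zeros((420,800,3),np.uint8);o[:,:]=0
o[:,:]=cv2.resize(c["color"],(800,600))[:420] if 0 else 0
o[:330,:440]=cv2.resize(c["color"],(440,330))
o[:330,440:]=cv2.resize(t2["color"][170:280,190:310],(360,330))
cv2.imwrite("pics/g1.png",o[:330])
E
```

```text
pos [475.2 306.5  14.7] q [ 0.8   0.66  0.08  1.19 -0.39 -1.05] F [-0.1  3.1 10.1] open 17.3 t 4.53
rot deg [-0.4  0.3 -0.5] 1 rows of [-0.013  0.008 -0.017]
shift world [-475.2 -306.5  -14.7] units in tool now [1.527 6.854 0.831] after turn [1.463 6.861 0.885]
57.610024846385386
```

View pics/g1.png

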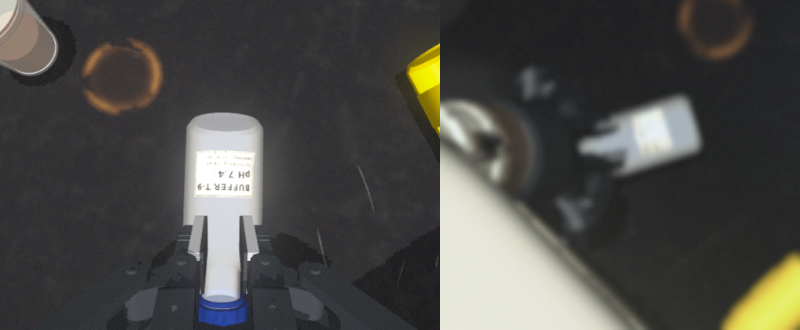

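The view shows the pads overlapping the body's sides near the shoulder, with the label still ahead of them. The gap looks narrower than the body, so this grasp is wrong. I'll check it with depth.

```bash
python3 - <<'E'
from bench import env
from plan import *
from h import *
c=env.capture("wrist");P,C=pose(env.observe());print(P)
cv2.imwrite("pics/g2.png",cv2.resize(c["color"][200:420,180:380],None,fx=2.6,fy=2.6,interpolation=2))
foot=np.array([488,256,0.]);nrm=np.array([-a[1],a[0],0])
Z=c["z_map"]
for v in range(150,420,15):
    us=np.arange(215,350,9);o,d=ray(c,np.c_[us,np.full(len(us),v)]);X=o+d*Z[v,us][:,None]
    r=X-foot
    print(v," ".join(f"{int(q@a)},{int(q@nrm)},{int(q[2])}" if zz>0 else "-" for q,zz in zip(r,Z[v,us])))
E
```

```text
[475.20516153 306.51360277  14.71999431]
150 -12,-44,0 -12,-39,0 -12,-34,0 -12,-28,0 0,-19,41 1,-14,45 2,-10,49 2,-6,49 2,-2,50 2,1,49 1,5,47 0,9,43 -11,18,0 -11,23,0 -11,29,0
165 -3,-44,0 -3,-39,0 -3,-34,0 6,-24,39 8,-19,45 8,-14,46 9,-10,49 9,-6,49 9,-2,51 9,1,50 8,5,47 8,9,46 7,14,43 5,19,35 -2,28,0
180 5,-44,0 5,-39,1 5,-34,0 13,-23,38 15,-19,44 15,-14,48 15,-10,49 16,-6,49 16,-2,50 16,1,49 15,5,48 15,9,46 14,13,43 13,19,34 6,28,0
195 14,-44,0 14,-38,1 14,-33,0 20,-23,38 22,-18,45 22,-14,48 22,-10,49 22,-6,49 22,-2,49 22,1,49 22,5,48 22,9,46 22,13,45 20,18,35 14,28,0
210 23,-44,0 23,-39,0 23,-33,0 28,-23,41 28,-19,45 29,-14,47 29,-10,49 29,-6,50 29,-2,49 29,1,49 29,5,49 29,9,47 28,13,42 27,18,34 23,28,0
225 31,-44,0 31,-38,0 31,-33,0 35,-23,41 35,-18,46 36,-14,48 36,-10,48 36,-6,50 36,-2,51 36,1,50 36,5,48 36,9,47 35,13,41 34,18,33 32,28,0
240 40,-43,0 40,-38,0 40,-33,0 42,-23,40 42,-18,46 42,-14,47 42,-10,49 42,-6,51 42,-2,49 42,1,49 42,5,48 42,9,47 42,13,42 42,18,33 40,27,0
255 48,-43,0 48,-38,0 48,-33,0 49,-23,40 49,-18,46 49,-14,48 49,-10,49 49,-6,50 49,-2,50 49,1,47 49,5,47 
[... 782 characters left out ...]
9 81,-12,76 90,-11,37 89,-7,39 90,-3,38 90,1,36 91,5,31 79,6,82 76,7,97 76,10,97 76,13,98
360 78,-23,104 78,-20,105 78,-18,104 78,-15,103 82,-14,90 86,-12,74 97,-11,33 97,-7,34 97,-3,35 97,1,34 107,6,0 84,6,82 79,7,102 78,9,104 79,12,103
375 79,-20,116 79,-18,116 79,-16,115 79,-14,116 88,-14,87 105,-15,31 104,-11,34 104,-7,36 104,-3,34 104,1,33 108,5,21 115,11,0 79,5,116 79,8,116 79,10,116
390 81,-19,121 81,-17,120 81,-15,120 81,-13,120 92,-14,87 111,-15,34 110,-11,37 110,-7,38 110,-3,37 111,0,35 112,5,32 114,9,25 81,5,121 81,7,121 81,9,120
405 83,-19,125 83,-17,124 83,-15,124 82,-13,125 94,-14,94 117,-15,37 116,-11,38 115,-7,40 115,-3,40 116,0,38 117,5,35 131,11,0 83,5,125 83,7,124 83,9,124
```

View pics/g2.png

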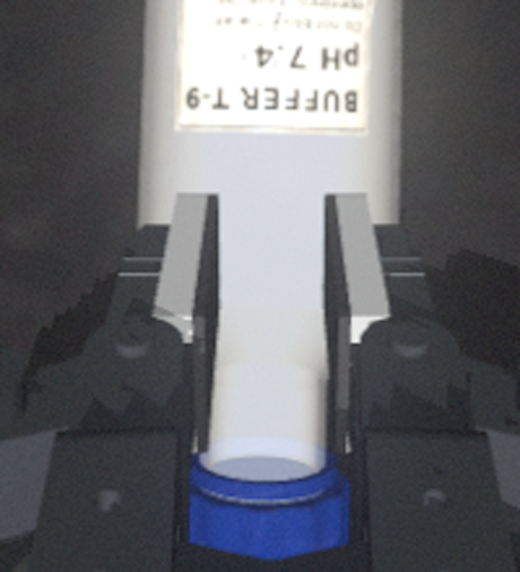

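The depth shows the pad ends at about 60 mm height, near (266,285) in the full image, above the 50 mm body top, while the TCP reads 15 mm. I'll check pad geometry in the tool frame using the earlier open-hand picture and a current one.

```bash
python3 - <<'E'
from bench import env
from plan import *
from h import *
import pickle
o=env.observe();P1,C1=pose(o);print(o["clock"],P1,o["opening"],o["grip_force"],o["contact_force"])
c1=env.capture("wrist");c0=pickle.load(open("w1.pkl","rb"))
P0=np.array([456.2,345.9,109.4])
for c,P,C,lab in((c0,P0,Rpick,"open"),(c1,P1,C1,"now")):
    Rc=c["R"]@C; tc=c["R"]@P+c["t"]; print(lab,"cam pos in tool",(-Rc.T@tc).round(1),"axis",Rc[2].round(3))
    Z=c["z_map"];v,u=np.nonzero(Z>0);oo,d=ray(c,np.c_[u,v]);X=(oo+d*Z[v,u][:,None]-P)@C
    k=(abs(X[:,0])<14)&(abs(X[:,1])<62)&(X[:,2]>-75)&(X[:,2]<-2+5)&((oo+d*Z[v,u][:,None])[:,2]>51)
    for z0 in range(-70,5,8):
        s=X[k&(X[:,2]>=z0)&(X[:,2]<z0+8)]
        if len(s): print(z0,len(s),"x",np.percentile(s[:,0],[5,95]).round(0),"y",np.percentile(s[:,1],[2,25,50,75,98]).round(0))
E
```

```text
4.725 [475.20516153 306.51360277  14.71999431] 17.341376282492778 57.606074988464115 [0.67379159 2.45782641 8.75779238]
open cam pos in tool [ 8.35e+01  1.00e-01 -1.75e+02] axis [-0.321  0.007  0.947]
-70 1731 x [-8. 12.] y [-54. -42. -41.  44.  56.]
-62 1410 x [-9. 12.] y [-54. -42. -41.  44.  56.]
-54 869 x [-9. 12.] y [-51. -42. -42.  44.  50.]
-46 46 x [-8.  7.] y [-42. -42. -42.  44.  44.]
now cam pos in tool [  84.2   -0.4 -177.4] axis [-0.323  0.001  0.946]
-70 927 x [-5. 12.] y [-22. -13.   8.  12.  21.]
-62 959 x [-2. 12.] y [-22. -14.  -9.  14.  21.]
-54 818 x [-2. 12.] y [-22. -14.  -9.  13.  21.]
-46 525 x [ 3. 12.] y [-21. -13.   8.  12.  20.]
-38 33 x [ 7. 12.] y [-14.  -9.  -0.   8.  14.]
```

Both pictures put the real fingertips about 33 mm behind the reported TCP (tips at tool z of about -45 open and -35 at 17 mm opening). So the pads closed on top of the bottle. I'll open, relook, and allow for a 33 mm longer reach.

play_rows([
  {"xyz": [0, 0, 0], "angular": [0, 0, 0], "gripper": 0},
  {"xyz": [0, 0, 0], "angular": [0, 0, 0], "gripper": 0},
  {"xyz": [0, 0, 0], "angular": [0, 0, 0], "gripper": 0},
  {"xyz": [0, 0, -0.1], "angular": [0, 0, 0], "gripper": 0},
  {"xyz": [0, 0, 0], "angular": [0, 0, 0], "gripper": 0},
  {"xyz": [0, 0, 0], "angular": [0, 0, 0], "gripper": 0},
])

```text
clock: 5.52
position: [471.6, 307.3, 19.2]
orientation: [0.125, 0.793, -0.57, 0.176]
contact_force: [0.5, 0.1, 0.4]
opening: 85.5
grip_force: 0.0
```

```bash
python3 - <<'E'
from bench import env
from plan import *
from h import *
c=env.capture("wrist");s=env.observe();P,C=pose(s)
Z=c["z_map"];v,u=np.nonzero(Z>0);oo,d=ray(c,np.c_[u,v]);W=oo+d*Z[v,u][:,None]
X=(W-P)@C
k=(abs(X[:,0])<14)&(abs(abs(X[:,1])-44)<12)&(X[:,2]<0)&(W[:,2]>12)
print("pad tip z tool",np.sort(X[k][:,2])[-20:].round(1))
foot=np.array([488,256,0.]);nrm=np.array([-a[1],a[0],0]);r=W-foot;al=r@a;n=r@nrm
for s0 in range(-10,130,10):
    b=(al>=s0)&(al<s0+10)&(abs(n)<32)&(W[:,2]>28)&(W[:,2]<53)
    if b.sum()>20: print(s0,b.sum(),"n",np.percentile(n[b],[1,99]).round(1),"ztop",np.percentile(W[b,2],95).round(1),"min along",al[b].min().round(1))
p=np.array([469.2,310.9,28.])+52*Rpick[:,2];print(p);show(s,p,Rpick)
E
```

```text
pad tip z tool [-18.5 -18.5 -18.4 -18.3 -18.3 -18.1 -17.9 -17.9 -17.6 -17.5 -17.4 -17.3
 -17.  -16.9 -16.7 -16.6 -16.4 -15.9 -15.8 -15.3]
-10 119 n [-31.8 -13.4] ztop 47.8 min along -2.0
0 932 n [-31.8 -10.9] ztop 50.1 min along 0.0
10 1002 n [-31.7 -11.3] ztop 50.3 min along 10.0
20 1028 n [-31.8 -11.4] ztop 50.0 min along 20.0
30 1019 n [-31.8 -11.9] ztop 49.8 min along 30.0
40 1010 n [-31.8 -12.3] ztop 49.6 min along 40.0
50 1022 n [-31.8 -12.4] ztop 49.4 min along 50.1
60 1011 n [-31.8 -12.4] ztop 49.1 min along 60.0
70 837 n [-31.8 -14.3] ztop 47.0 min along 70.0
80 535 n [-31.9 -17.4] ztop 43.9 min along 80.0
90 276 n [-31.9 -25. ] ztop 35.7 min along 90.0
100 321 n [-32.  -24.7] ztop 36.1 min along 100.1
110 520 n [-31.9 -22.3] ztop 38.6 min along 110.0
120 180 n [-31.9 -22.3] ztop 38.8 min along 120.0
[476.320657   290.10943975 -19.12800493]
pos [471.6 307.2  19.1] q [ 0.8   0.66  0.08  1.21 -0.38 -1.05] F [ 0.6 -0.2 -0.8] open 85.0 t 5.58
rot deg [ 0.   0.1 -0.4] 1 rows of [ 0.001  0.005 -0.012]
shift world [  4.8 -17.1 -38.2] units in tool now [0.001 0.013 0.527] after turn [-0.001  0.013  0.527]
```

The bottle has rolled away from the robot by about 30 mm, so I'll measure it again.

```bash
cat > loc.py <<'E'
from h import *
from plan import a
def bottle(c):
    "axis line from the ridge of points 28..53 mm high near the start place"
    Z=c["z_map"];v,u=np.nonzero(Z>0);oo,d=ray(c,np.c_[u,v]);W=oo+d*Z[v,u][:,None]
    col=c["color"][v,u].astype(int)
    foot=np.array([488,256,0.]);nrm=np.array([-a[1],a[0],0]);r=W-foot;al=r@a;n=r@nrm
    k=(al>-20)&(al<75)&(n>-130)&(n<40)&(W[:,2]>30)&(W[:,2]<53)&(col.min(1)>60)
    mid=[];
    for s0 in np.arange(-20,75,5):
        b=k&(al>=s0)&(al<s0+5)
        if b.sum()>30:
            # circle: centre at z=25, R=25: use points above 35 -> estimate centre by least squares on n
            nn=n[b];zz=W[b,2];ridge=np.median(nn[zz>47.5]) if (zz>47.5).sum()>5 else np.nan
            mid.append((s0+2.5,nn.min(),nn.max(),ridge))
    m=np.array(mid);print(m.round(1).tolist(),"foot along",np.percentile(al[k],.5))
E
python3 - <<'E'
from bench import env
from loc import *
for i in range(2):
    c=env.capture("wrist");bottle(c)
cv2.imwrite("pics/w2.png",c["color"])
t=env.capture("top");s=env.capture("scene");import pickle;pickle.dump((t,s,c),open("c2.pkl","wb"))
b=blobs(hsv(t,(105,120,60),(130,255,255)),200,180,300,250)[0];print(b,plane(t,[b[0][0]],25) if b else "")
b=blobs(hsv(s,(105,120,60),(130,255,255)),225,180,310,245)[0];print(b,plane(s,[b[0][0]],25) if b else "")
E
```

```text
[[-2.5, -57.9, -16.1, -38.3], [2.5, -61.2, -13.6, -37.6], [7.5, -60.9, -13.7, -37.4], [12.5, -62.0, -14.1, -37.6], [17.5, -61.1, -14.2, -37.7], [22.5, -62.1, -14.2, -37.9], [27.5, -62.9, -14.6, -37.9], [32.5, -62.2, -14.6, -38.0], [37.5, -63.0, -14.7, -38.5], [42.5, -62.5, -15.1, -38.4], [47.5, -62.0, -15.1, -38.5], [52.5, -63.1, -15.1, -38.7], [57.5, -62.0, -14.7, -38.6], [62.5, -63.3, -15.1, -38.5], [67.5, -62.1, -15.1, -39.2], [72.5, -49.6, -16.6, -39.7]] foot along -1.5826059786467899
[[-2.5, -60.7, -18.2, -39.7], [2.5, -63.1, -15.7, -39.6], [7.5, -64.1, -15.6, -39.7], [12.5, -63.6, -16.1, -39.7], [17.5, -64.0, -16.5, -39.5], [22.5, -64.5, -16.6, -40.1], [27.5, -63.9, -16.7, -40.2], [32.5, -65.2, -16.7, -40.4], [37.5, -64.3, -17.1, -40.4], [42.5, -65.2, -17.1, -40.5], [47.5, -64.6, -17.1, -41.0], [52.5, -64.9, -17.0, -40.7], [57.5, -65.2, -17.0, -41.0], [62.5, -64.8, -17.1, -41.3], [67.5, -64.3, -17.5, -41.1], [72.5, -49.1, -19.0, -42.0]] foot along -1.9224973096575815
[] 
[(array([254.74, 196.71]), np.int32(58))] [[493.97403554 392.75262508  25.        ]]
```

View pics/w2.png

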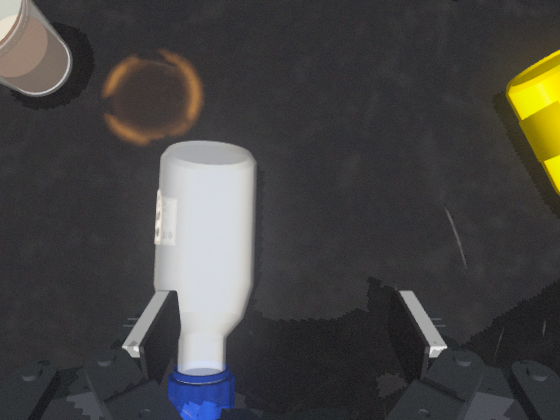

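The picture shows the bottle lying at about (205,250), and between the two shots it rolled roughly 2 mm in 0.05 s. The cup or beaker could be in its path, so I'll straddle it ahead of its motion and close now.

play_rows([
  {"xyz": [0, -0.75, 0], "angular": [0, 0, 0], "gripper": 0},
  {"xyz": [0, -0.05, 0], "angular": [0, 0, 0], "gripper": 0},
  {"xyz": [0, 0, 0.35], "angular": [0, 0, 0], "gripper": 0},
  {"xyz": [0, 0, 0.17], "angular": [0, 0, 0], "gripper": 0},
  {"xyz": [0, 0, 0], "angular": [0, 0, 0], "gripper": 0.2},
  {"xyz": [0, 0, 0], "angular": [0, 0, 0], "gripper": 1},
  {"xyz": [0, 0, 0], "angular": [0, 0, 0], "gripper": 1},
  {"xyz": [0, 0, 0], "angular": [0, 0, 0], "gripper": 1},
], force=50)

```text
clock: 6.78
position: [538.2, 311.8, -17.3]
orientation: [0.124, 0.793, -0.57, 0.176]
contact_force: [-1.6, 0.9, 4.3]
opening: 47.9
grip_force: 52.0
```

```bash
python3 - <<'E'
from bench import env
from plan import *
from h import *
c=env.capture("wrist");s=env.observe();P,C=pose(s);show(s,P+[0,0,120],C)
cv2.imwrite("pics/w3.png",c["color"])
Z=c["z_map"];v,u=np.nonzero(Z>0);oo,d=ray(c,np.c_[u,v]);W=oo+d*Z[v,u][:,None];X=(W-P)@C
k=(abs(X[:,1])<8)&(W[:,2]>42)&(W[:,2]<56)&(X[:,2]>-70)
A=W[k]; mu=A.mean(0);f=cv2.fitLine(A.astype(np.float32),cv2.DIST_HUBER,0,.01,.01).ravel();dd=f[:3]*np.sign(f[1]);print("axis",dd,mu)
# foot end along a relative to real grasp (TCP-52z)
ax=dd/np.linalg.norm(dd);g=P-52*C[:,2];kk=(abs(X[:,1])<20)&(W[:,2]>30)&(W[:,2]<53)
al=(W[kk]-g)@a;print("grasp",g,"foot end along",np.percentile(al,[.2,1,3]))
cap=hsv(c,(105,120,60),(130,255,255))[v,u]>0
if cap.sum()>5: print("cap along",np.percentile((W[cap]-g)@a,[2,98]))
for x0 in range(-20,60,8):
    b=(abs(X[:,0]-x0)<4)&(abs(X[:,1])<32)&(W[:,2]>12)&(X[:,2]>-100)&(W[:,2]<53)
    if b.sum()>5: print(x0,np.percentile(X[b,1],[1,99]).round(1),"maxz",np.percentile(W[b,2],97).round(1))
E
```

```text
pos [538.2 311.8 -17.3] q [ 0.74  0.78  0.22  1.19 -0.4  -1.12] F [-2.4  0.3  5. ] open 47.7 t 6.83
rot deg [0. 0. 0.] 1 rows of [0. 0. 0.]
shift world [  0.   0. 120.] units in tool now [ 0.63  -0.006 -1.361] after turn [ 0.63  -0.006 -1.361]
axis [-0.3057733   0.9520776   0.00713502] [540.38017343 304.66973859  49.09448299]
grasp [531.08468256 332.44967292  29.87243149] foot end along [-61.5587012  -60.38649818 -57.87766429]
-20 [-19.3  19.1] maxz 43.3
-12 [-24.3  23.7] maxz 46.7
-4 [-25.5  24.9] maxz 49.6
4 [-25.2  24.8] maxz 51.7
12 [-30.3  29.8] maxz 51.3
20 [-23.3  22.3] maxz 50.3
28 [-24.1  22.5] maxz 50.3
36 [-23.6  22.2] maxz 50.2
44 [-23.8  22.5] maxz 50.3
52 [-23.4  21.9] maxz 50.2
```

View pics/w3.png

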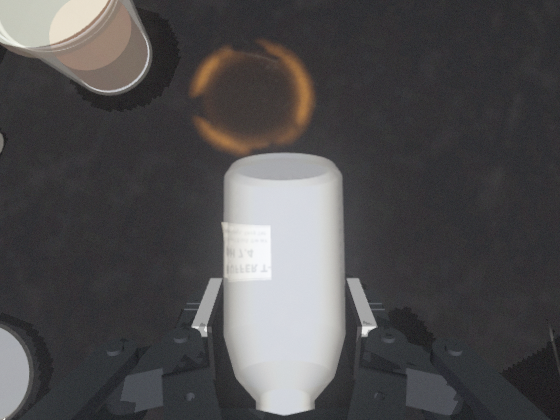

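The view shows the body centred between the pads at about (283,300), foot up at row 155, with the cup and beaker untouched. I'll lift.

play_rows([
  {"xyz": [0.05, 0, -0.11], "angular": [0, 0, 0], "gripper": 1},
  {"xyz": [0.15, 0, -0.32], "angular": [0, 0, 0], "gripper": 1},
  {"xyz": [0.25, 0, -0.54], "angular": [0, 0, 0], "gripper": 1},
  {"xyz": [0.25, 0, -0.54], "angular": [0, 0, 0], "gripper": 1},
  {"xyz": [0.25, 0, -0.54], "angular": [0, 0, 0], "gripper": 1},
  {"xyz": [0, 0, 0], "angular": [0, 0, 0], "gripper": 1},
], force=60)

```text
clock: 7.58
position: [539.7, 312.7, 167.4]
orientation: [0.12, 0.792, -0.571, 0.177]
contact_force: [-0.1, 0.2, -2.2]
opening: 47.6
grip_force: 62.3
```

```bash
cat > place.py <<'E'
from plan import *
P0=np.array([538.2,311.8,-17.3]);q=np.array([0.124,0.793,-0.57,0.176]);q/=np.linalg.norm(q)
C0=Ro.from_quat(np.r_[q[1:],q[0]]).as_matrix()
g=P0-52*C0[:,2];ax=np.array([-.3058,.952,0]);ax/=np.linalg.norm(ax)
mu=np.array([540.4,304.7,25.]);foot=mu+ax*((-60-(mu-g)@a))
Ft=C0.T@(foot-P0);At=C0.T@ax   # foot and axis in the tool frame
seat=np.array([502.5,61,42.])
def target(yawdeg=5,dz=0,tilt=None):
    # rotation taking At->up, with the tool's z heading at yawdeg
    R=np.array(Ro.align_vectors([[0,0,1]],[At])[0].as_matrix());h=R[:,2]
    R=Ro.from_euler("z",yawdeg-np.degrees(np.arctan2(h[1],h[0])),degrees=True).as_matrix()@R
    return seat+[0,0,dz]-R@Ft,R
if __name__=="__main__":
    from bench import env
    s=env.observe();print("foot",foot,"Ft",Ft,"At",At);P,C=pose(s)
    print("foot now",P+C@Ft,"axis now",C@At,"grip",s["grip_force"])
    p,R=target(5,60);print(p);show(s,p,R)
    # foot along the path when turning at fixed TCP
    rv=Ro.from_matrix(C.T@R).as_rotvec()
    for k in np.linspace(0,1,6): print((C@Ro.from_rotvec(k*rv).as_matrix()@Ft).round(),end=" ")
E
python3 place.py
```

```text
foot [549.79068926 275.46541473  25.        ] Ft [ 52.38511336   0.45832399 -22.3478411 ] At [-0.90724237 -0.01441363 -0.42036119]
foot now [550.9554081  276.05827156 209.57571525] axis now [-0.304453    0.95251939  0.00389665] grip 62.275858623033855
[544.60487265  65.05901409 140.13843558]
pos [539.7 312.7 167.4] q [ 0.74  0.64  0.46  1.56 -0.4  -1.12] F [-0.1  0.2 -2.2] open 47.6 t 7.58
rot deg [ 38.6 -61.2 104.2] 13 rows of [ 0.099 -0.157  0.267]
shift world [   4.9 -247.6  -27.3] units in tool now [2.547 0.93  1.532] after turn [ 0.446 -3.082 -0.046]
[ 11. -37.  42.] [ -7. -48.  30.] [-25. -50.  12.] [-38. -42.  -7.] [-44. -25. -25.] [-42.  -4. -38.]
```

play_rows([
  {"xyz": [0, 0, 0], "angular": [0.099, -0.157, 0.267], "gripper": 1},
  {"xyz": [0, 0, 0], "angular": [0.099, -0.157, 0.267], "gripper": 1},
  {"xyz": [0, 0, 0], "angular": [0.099, -0.157, 0.267], "gripper": 1},
  {"xyz": [0, 0, 0], "angular": [0.099, -0.157, 0.267], "gripper": 1},
  {"xyz": [0, 0, 0], "angular": [0.099, -0.157, 0.267], "gripper": 1},
  {"xyz": [0, 0, 0], "angular": [0.099, -0.157, 0.267], "gripper": 1},
  {"xyz": [0, 0, 0], "angular": [0.099, -0.157, 0.267], "gripper": 1},
  {"xyz": [0, 0, 0], "angular": [0.099, -0.157, 0.267], "gripper": 1},
])

```text
clock: 8.57
position: [536.2, 309.4, 160.6]
orientation: [0.319, -0.396, 0.858, -0.069]
contact_force: [-0.1, 1.2, -2.9]
opening: 47.3
grip_force: 62.4
```

```bash
python3 place.py
```

```text
foot [549.79068926 275.46541473  25.        ] Ft [ 52.38511336   0.45832399 -22.3478411 ] At [-0.90724237 -0.01441363 -0.42036119]
foot now [497.1572026  268.77323276 152.15074394] axis now [0.193374   0.59042593 0.7835839 ] grip 62.44096410664497
[544.60487265  65.05901409 140.13843558]
pos [536.2 309.4 160.6] q [ 0.67  0.09 -0.54  0.33 -0.27 -0.28] F [-0.1  1.2 -2.9] open 47.3 t 8.57
rot deg [ 14.8 -24.1  40.1] 5 rows of [ 0.098 -0.16   0.267]
shift world [   8.4 -244.3  -20.4] units in tool now [ 2.287 -2.038 -0.147] after turn [ 0.348 -3.047 -0.039]
[-39. -41.  -8.] [-42. -35. -16.] [-44. -28. -23.] [-45. -21. -29.] [-44. -13. -34.] [-42.  -4. -38.]
```

play_rows([
  {"xyz": [0, 0, 0], "angular": [0.098, -0.16, 0.267], "gripper": 1},
  {"xyz": [0, 0, 0], "angular": [0.098, -0.16, 0.267], "gripper": 1},
  {"xyz": [0, 0, 0], "angular": [0.098, -0.16, 0.267], "gripper": 1},
  {"xyz": [0, 0, 0], "angular": [0.098, -0.16, 0.267], "gripper": 1},
  {"xyz": [0, 0, 0], "angular": [0.098, -0.16, 0.267], "gripper": 1},
  {"xyz": [0, -0.3, 0], "angular": [0, 0, 0], "gripper": 1},
  {"xyz": [0, -0.5, 0], "angular": [0, 0, 0], "gripper": 1},
  {"xyz": [0, -0.6, 0], "angular": [0, 0, 0], "gripper": 1},
])

```text
clock: 9.57
position: [549.9, 200.6, 163.4]
orientation: [0.534, -0.048, 0.844, 0.018]
contact_force: [-42.6, -36.9, -58.2]
opening: 47.2
grip_force: 62.7
```

play_rows([
  {"xyz": [0, -0.6, 0], "angular": [0, 0, 0], "gripper": 1},
  {"xyz": [0, -0.5, 0], "angular": [0, 0, 0], "gripper": 1},
  {"xyz": [0, -0.4, 0], "angular": [0, 0, 0], "gripper": 1},
  {"xyz": [0, -0.1, 0], "angular": [0, 0, 0], "gripper": 1},
  {"xyz": [0, 0, 0], "angular": [0, 0, 0], "gripper": 1},
  {"xyz": [0, 0, 0], "angular": [0, 0, 0], "gripper": 1},
])

```text
clock: 10.32
position: [583.2, 84.6, 181.4]
orientation: [0.525, -0.045, 0.85, 0.016]
contact_force: [0.4, -0.2, -2.3]
opening: 47.6
grip_force: 63.0
```

```bash
python3 place.py; python3 - <<'E'
from bench import env
import cv2,pickle,numpy as np
c={n:env.capture(n) for n in("scene","top","wrist")};pickle.dump(c,open("c4.pkl","wb"))
o=np.zeros((590,800,3),np.uint8)
o[:300,:400]=cv2.resize(c["scene"]["color"][150:330,200:440],(400,300))
o[:300,400:]=cv2.resize(c["top"]["color"][140:260,310:470],(400,300))
o[300:,:386]=cv2.resize(c["wrist"]["color"],(386,290))
cv2.imwrite("pics/p4.png",o)
E
```

```text
foot [549.79068926 275.46541473  25.        ] Ft [ 52.38511336   0.45832399 -22.3478411 ] At [-0.90724237 -0.01441363 -0.42036119]
foot now [539.93983571  80.2623023  144.65744986] axis now [0.03134688 0.00923097 0.99946594] grip 63.017422205011826
[544.60487265  65.05901409 140.13843558]
pos [583.2  84.6 181.4] q [ 0.21  0.06 -1.09 -0.68 -0.11  0.03] F [ 0.4 -0.2 -2.3] open 47.6 t 10.32
rot deg [-0.2 -1.8  0.3] 1 rows of [-0.007 -0.061  0.01 ]
shift world [-38.6 -19.5 -41.3] units in tool now [ 0.691 -0.188 -0.216] after turn [ 0.682 -0.19  -0.239]
[-43.  -4. -37.] [-43.  -4. -37.] [-43.  -4. -37.] [-43.  -4. -38.] [-42.  -4. -38.] [-42.  -4. -38.]
```

View pics/p4.png

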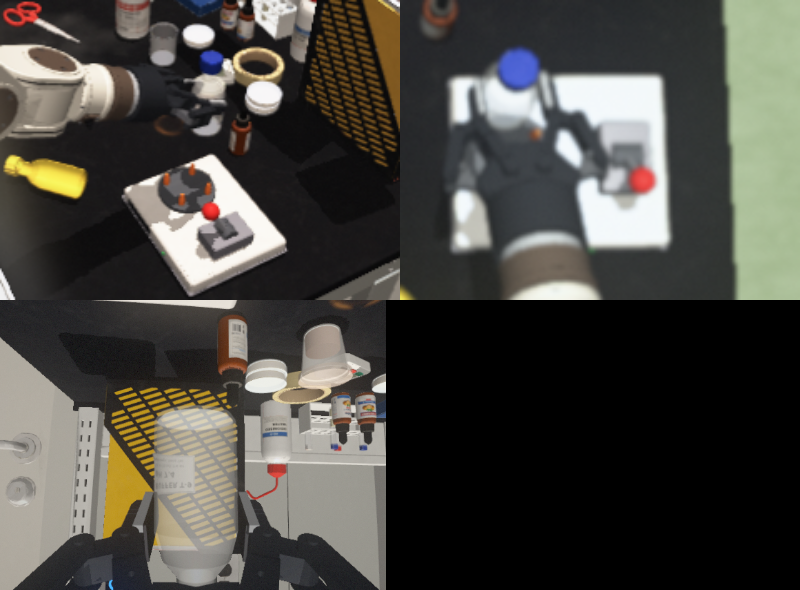

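The picture shows the bottle upright in the hand (cap at full top-image (357,167)). The hand has stopped about 40 mm too far out because q3 is at its -1.09 limit. I'll fit the arm's kinematics to the logged poses and pick a heading with room.

```bash
cat > kin.py <<'E'
from place import *
Q=np.array([[1.329,.241,.005,1.335,0,1.571],[.78,.61,.51,1.71,-.22,-.37],[.86,.62,.27,1.46,-.37,-.99],[.8,.66,.08,1.19,-.39,-1.05],[.74,.78,.22,1.19,-.4,-1.12],[.74,.64,.46,1.56,-.4,-1.12],[.67,.09,-.54,.33,-.27,-.28],[.21,.06,-1.09,-.68,-.11,.03]])
PP=np.array([[119.7,485.5,196.5],[456.5,347.9,195.6],[456.2,345.9,109.4],[475.2,306.5,14.7],[538.2,311.8,-17.3],[539.7,312.7,167.4],[536.2,309.4,160.6],[583.2,84.6,181.4]])
def zt(q,s=1):
    th=q[1]-q[2]+q[3];z=np.array([np.cos(q[4])*np.cos(th),s*np.sin(q[4]),-np.cos(q[4])*np.sin(th)])
    return Ro.from_euler("z",q[0]).apply(z)
A=[];b=[]
S=1
ori=[(1,[-0.094,-0.549,0.82,-0.132]),(6,[0.319,-0.396,0.858,-0.069]),(7,[0.525,-.045,.85,.016])]
for i,o in ori: print(i,Ro.from_quat(o[1:]+o[:1]).as_matrix()[:,2].round(3),zt(Q[i],1).round(3),zt(Q[i],-1).round(3))
E
cat >> kin.py <<'E'
S=1 if np.linalg.norm(Ro.from_quat(ori[1][1][1:]+ori[1][1][:1]).as_matrix()[:,2]-zt(Q[6],1))<.1 else -1
for q,P in zip(Q,PP):
    Ri=Ro.from_euler("z",-q[0]);w=Ri.apply(P);z=Ri.apply(zt(q,S));c,s=np.cos,np.sin;e=q[1]-q[2]
    A+=[[1,0,c(q[1]),s(q[1]),c(e),s(e),z[0]],[0,0,0,0,0,0,z[1]],[0,1,-s(q[1]),c(q[1]),-s(e),c(e),z[2]]];b+=list(w)
x,_,rk,_=np.linalg.lstsq(np.array(A),np.array(b),rcond=None);res=np.array(A)@x-b
print("sign",S,"r0 z0 A B C D L",x.round(1),"res",res.round(0))
from scipy.optimize import least_squares
def ik(p,R):
    zz=R[:,2];W=p-x[6]*zz;q1=np.arctan2(W[1],W[0]);r=np.hypot(*W[:2])
    z=Ro.from_euler("z",-q1).apply(zz);q5=np.arcsin(S*z[1]);th=np.arctan2(-z[2],z[0])
    def f(v):
        e=v[0]-v[1];return [x[0]+x[2]*np.cos(v[0])+x[3]*np.sin(v[0])+x[4]*np.cos(e)+x[5]*np.sin(e)-r,x[1]-x[2]*np.sin(v[0])+x[3]*np.cos(v[0])-x[4]*np.sin(e)+x[5]*np.cos(e)-W[2]]
    s=least_squares(f,[.1,-.8]);v=s.x;return np.array([q1,v[0],v[1],th-v[0]+v[1],q5]),s.cost,W
if __name__=="__main__":
    for yw in (5,-15,-30,-45,-60,-75,40,60):
        for dz in(60,0):
            p,R=target(yw,dz);q,c,W=ik(p,R);print(yw,dz,q.round(2),round(c,1),"wrist",W.round(0))
E
python3 kin.py
```

```text
1 [-0.009 -0.32  -0.947] [-0.011 -0.318 -0.948] [-0.318 -0.007 -0.948]
6 [ 0.602  0.134 -0.787] [ 0.599  0.134 -0.79 ] [ 0.268  0.552 -0.79 ]
7 [ 0.891  0.074 -0.448] [ 0.89   0.077 -0.45 ] [ 0.844  0.292 -0.45 ]
sign 1 r0 z0 A B C D L [ 10.3 209.5  64.3 422.3 342.1  33.9 354.3] res [ 14.  -0.   6.  -2.  -4. -13.   3.  -8.   0.   9.  -7.   9.  -5.  -5.
   8.  -8.  -5.  -7.  -8.  -4.  10.  -3.  -0. -12.]
5 60 [ 0.16  0.14 -1.25 -0.95 -0.07] 0.0 wrist [224.  37. 289.]
5 0 [ 0.16  0.4  -1.29 -1.26 -0.07] 0.0 wrist [224.  37. 229.]
-15 60 [ 0.52  0.19 -1.14 -0.74 -0.69] 0.0 wrist [233. 134. 289.]
-15 0 [ 0.52  0.41 -1.17 -1.   -0.69] 0.0 wrist [233. 134. 229.]
-30 60 [ 0.66  0.27 -0.97 -0.35 -1.  ] 0.0 wrist [261. 201. 289.]
-30 0 [ 0.66  0.44 -0.99 -0.55 -1.  ] 0.0 wrist [261. 201. 229.]
-45 60 [ 0.7   0.36 -0.76  0.28 -1.13] 0.0 wrist [305. 259. 289.]
-45 0 [ 0.7   0.51 -0.78  0.11 -1.13] 0.0 wrist [305. 259. 229.]
-60 60 [ 0.7   0.47 -0.53  0.93 -1.11] 0.0 wrist [363. 303. 289.]
-60 0 [ 0.7   0.59 -0.55  0.79 -1.11] 0.0 wrist [363. 303. 229.]
-75 60 [ 0.66  0.58 -0.29  1.4  -0.99] 0.0 wrist [431. 331. 289.]
-75 0 [ 0.66  0.68 -0.31  1.27 -0.99] 0.0 wrist [431. 331. 229.]
40 60 [-0.39  0.24 -1.02 -0.47  0.93] 0.0 wrist [ 288. -118.  289.]
40 0 [-0.39  0.43 -1.04 -0.69  0.93] 0.0 wrist [ 288. -118.  229.]
60 60 [-0.46  0.37 -0.74  0.33  1.13] 0.0 wrist [ 363. -181.  289.]
60 0 [-0.46  0.51 -0.76  0.16  1.13] 0.0 wrist [ 363. -181.  229.]
```

play_rows([
  {"xyz": [0, 0, 0], "angular": [0.277, 0.004, 0.128], "gripper": 1},
  {"xyz": [0, 0, 0], "angular": [0.277, 0.004, 0.128], "gripper": 1},
  {"xyz": [0, 0, 0], "angular": [0.277, 0.004, 0.128], "gripper": 1},
  {"xyz": [0, 0, 0], "angular": [0.277, 0.004, 0.128], "gripper": 1},
  {"xyz": [0, 0, 0], "angular": [0.277, 0.004, 0.128], "gripper": 1},
  {"xyz": [0, 0, 0], "angular": [0.277, 0.004, 0.128], "gripper": 1},
  {"xyz": [0, 0, 0], "angular": [0, 0, 0], "gripper": 1},
])

```text
clock: 11.35
position: [586.1, 86.4, 175.0]
orientation: [0.481, 0.302, 0.796, -0.21]
contact_force: [0.4, 0.1, -1.9]
opening: 47.7
grip_force: 63.0
```

```bash
sed -i 's/target(5,60);print(p)/target(-50,60);print(p)/' place.py; python3 place.py
```

```text
foot [549.79068926 275.46541473  25.        ] Ft [ 52.38511336   0.45832399 -22.3478411 ] At [-0.90724237 -0.01441363 -0.42036119]
foot now [553.5466132  115.33740197 138.28188064] axis now [ 0.04286575 -0.00167825  0.99907943] grip 63.04706482216716
[529.9753125   28.83786233 140.13843558]
pos [586.1  86.4 175. ] q [ 0.68  0.36 -0.44  0.53 -1.09  1.26] F [ 0.4  0.1 -1.9] open 47.7 t 11.35
rot deg [ 5.1 -1.7  4.3] 1 rows of [ 0.172 -0.056  0.142]
shift world [-56.1 -57.6 -34.9] units in tool now [ 0.436 -0.985  0.197] after turn [ 0.369 -0.994  0.274]
[-33.  29. -37.] [-32.  30. -37.] [-31.  30. -37.] [-30.  31. -38.] [-29.  32. -38.] [-27.  32. -38.]
```

play_rows([
  {"xyz": [0, 0, 0], "angular": [0.172, -0.056, 0.142], "gripper": 1},
  {"xyz": [0.09, -0.24, 0.07], "angular": [0, 0, 0], "gripper": 1},
  {"xyz": [0.14, -0.38, 0.1], "angular": [0, 0, 0], "gripper": 1},
  {"xyz": [0.14, -0.38, 0.1], "angular": [0, 0, 0], "gripper": 1},
  {"xyz": [0, 0, 0], "angular": [0, 0, 0], "gripper": 1},
  {"xyz": [0, 0, 0], "angular": [0, 0, 0], "gripper": 1},
])

```text
clock: 12.1
position: [528.1, 26.3, 141.2]
orientation: [0.487, 0.351, 0.766, -0.231]
contact_force: [1.4, 0.4, -2.1]
opening: 47.8
grip_force: 63.0
```

```bash
python3 place.py; cat > chk.py <<'E'
from bench import env
from place import *
from h import *
c={n:env.capture(n) for n in("scene","top","wrist")};import pickle;pickle.dump(c,open("c5.pkl","wb"))
s=env.observe();P,C=pose(s);F=P+C@Ft;A=C@At
S,T,w=c["scene"],c["top"],c["wrist"]
bt=blobs(hsv(T,(105,120,60),(130,255,255)),325,150,400,240,20)[0];bs=blobs(hsv(S,(105,120,60),(130,255,255)),260,170,360,290,20)[0];print(bt,bs)
print("pred foot",F.round(1),"axis",A.round(3),"pred cap mid",(F+123*A).round(1),"cap top",(F+132*A).round(1))
if bt and bs: print("cap tri",tri(T,[max(bt,key=lambda q:q[1])[0]],S,[max(bs,key=lambda q:q[1])[0]]))
Z=w["z_map"];v,u=np.nonzero(Z>0);oo,d=ray(w,np.c_[u,v]);W=oo+d*Z[v,u][:,None]
r=W-F;h=r@A;rad=np.linalg.norm(r-h[:,None]*A,axis=1)
k=(rad<36)&(h>-25)&(h<80)
for h0 in range(-25,80,7):
    b=k&(h>=h0)&(h<h0+7)
    if b.sum()<40: continue
    X=W[b];f=least_squares(lambda p:np.hypot(X[:,0]-p[0],X[:,1]-p[1])-25,F[:2],loss="soft_l1",f_scale=1.)
    print(h0,b.sum(),"centre",f.x.round(1),"pred",(F+(h0+3.5)*A)[:2].round(1),"res",np.abs(f.fun).mean().round(1))
print("lowest h",np.percentile(h[k],[.2,1,3]).round(1))
E
sed -i '1i from scipy.optimize import least_squares' chk.py; python3 chk.py
```

```text
foot [549.79068926 275.46541473  25.        ] Ft [ 52.38511336   0.45832399 -22.3478411 ] At [-0.90724237 -0.01441363 -0.42036119]
foot now [500.74338787  58.51102827 103.07717441] axis now [-2.37958898e-03 -9.98879341e-04  9.99996670e-01] grip 63.03835116676055
[529.9753125   28.83786233 140.13843558]
pos [528.1  26.3 141.2] q [ 0.67  0.38 -0.57  0.56 -1.14  1.49] F [ 1.4  0.4 -2.1] open 47.8 t 12.1
rot deg [-0.   0.  -0.2] 1 rows of [-0.002  0.001 -0.006]
shift world [ 1.9  2.6 -1.1] units in tool now [ 0.016  0.039 -0.003] after turn [ 0.016  0.039 -0.003]
[-27.  32. -38.] [-27.  32. -38.] [-27.  32. -38.] [-27.  32. -38.] [-27.  32. -38.] [-27.  32. -38.] [(array([365.89, 191.71]), np.int32(156))] [(array([315.05, 211.39]), np.int32(160))]
pred foot [501.4  59.1 103.4] axis [-0.003 -0.001  1.   ] pred cap mid [501.1  58.9 226.4] cap top [501.1  58.9 235.4]
cap tri (array([501.25629089,  60.00908467, 224.95702944]), np.float64(0.11165050155221755))
-4 750 centre [503.1  56.1] pred [501.4  59.1] res 0.8
3 2118 centre [501.8  57.4] pred [501.4  59. ] res 0.4
10 2230 centre [501.9  57.5] pred [501.4  59. ] res 0.4
17 2279 centre [501.9  57.7] pred [501.4  59. ] res 0.4
24 2315 centre [502.   57.7] pred [501.3  59. ] res 0.4
31 2326 centre [502.2  57.9] pred [501.3  59. ] res 0.4
38 2386 centre [502.3  58. ] pred [501.3  59. ] res 0.4
45 3096 centre [502.4  58.3] pred [501.3  59. ] res 1.2
52 3650 centre [502.   58.4] pred [501.3  59. ] res 2.9
59 2862 centre [502.5  58.5] pred [501.3  59. ] res 1.2
66 2766 centre [502.8  58.1] pred [501.2  59. ] res 1.9
73 2294 centre [504.3  56.4] pred [501.2  59. ] res 1.9
lowest h [-0.4  0.9  3.5]
```

```bash
python3 - <<'E'
import pickle
from h import *
c=pickle.load(open("c5.pkl","rb"))
w=c["wrist"];m=hsv(w,(2,110,60),(22,255,255))
bl,mm=blobs(m,0,0,560,420,25)
n,l,s,ce=cv2.connectedComponentsWithStats(mm)
for i in range(1,n):
    v,u=np.nonzero((l==i)&(w["z_map"]>0))
    if len(v)<25: continue
    o,d=ray(w,np.c_[u,v]);W=o+d*w["z_map"][v,u][:,None]
    if abs(W[:,2].mean()-54)<12: print(ce[i].round(0),len(v),"mean",W.mean(0).round(1),"zrange",np.percentile(W[:,2],[2,98]).round(0),"top pts",W[W[:,2]>np.percentile(W[:,2],85)].mean(0).round(1))
S=c["scene"];print("scene pegs",blobs(hsv(S,(0,120,80),(20,255,255)),280,240,340,280)[0])
E
```

```text
[290.  17.] 853 mean [480.9  85.3  57.4] zrange [42. 65.] top pts [480.7  85.3  64. ]
[372.  51.] 996 mean [526.5  86.6  53. ] zrange [43. 64.] top pts [527.6  85.9  62.5]
[222.  56.] 927 mean [480.4  39.9  52.9] zrange [43. 64.] top pts [481.   38.7  62.5]
[300.  87.] 642 mean [527.1  39.9  52.8] zrange [43. 64.] top pts [528.1  38.8  62.4]
[548. 110.] 502 mean [642.1 122.5  57.4] zrange [52. 62.] top pts [643.1 123.1  61.6]
[550. 166.] 101 mean [831.   78.2  48.9] zrange [43. 86.] top pts [798.3  85.3  59. ]
[513. 171.] 205 mean [837.4  41.9  47.7] zrange [41. 55.] top pts [836.3  32.7  53.4]
[522. 179.] 217 mean [837.   50.7  57.5] zrange [51. 65.] top pts [836.6  41.3  63.3]
[472. 180.] 171 mean [839.   -2.6  50.8] zrange [44. 58.] top pts [838.6 -12.3  56.5]
[555. 176.] 40 mean [832.1  81.9  59.8] zrange [56. 70.] top pts [805.3  88.8  67.7]
[479. 188.] 181 mean [839.1   4.7  60.9] zrange [54. 68.] top pts [838.8  -3.9  66.6]
[446. 193.] 112 mean [839.9 -34.5  62.3] zrange [57. 69.] top pts [840.3 -41.   67.5]
scene pegs [(array([299.62, 256.96]), np.int32(24)), (array([324.45, 262.91]), np.int32(22)), (array([308.59, 269.33]), np.int32(27)), (array([325.83, 275.61]), np.int32(77))]
```

```bash
python3 - <<'E'
from bench import env
from place import *
P,C=pose(env.observe());print(P)
for n,d in(("xy",[2.6,2.9,0]),("down10",[0,0,-10])): print(n,(C.T@np.array(d)/80).round(4))
print("rot 0.8deg about x",(C.T@np.array([.8/30,0,0])).round(4))
E
```

```text
[528.71701985  26.78996545 141.55389053]
xy [ 0.0023  0.0482 -0.0063]
down10 [0.1135 0.0015 0.0524]
rot 0.8deg about x [-0.0074  0.0204  0.0155]
```

play_rows([
  {"xyz": [0.002, 0.048, -0.006], "angular": [-0.007, 0.02, 0.016], "gripper": 1},
  {"xyz": [0.17, 0.002, 0.08], "angular": [0, 0, 0], "gripper": 1},
  {"xyz": [0.2, 0.003, 0.09], "angular": [0, 0, 0], "gripper": 1},
  {"xyz": [0, 0, 0], "angular": [0, 0, 0], "gripper": 1},
  {"xyz": [0, 0, 0], "angular": [0, 0, 0], "gripper": 1},
  {"xyz": [0, 0, 0], "angular": [0, 0, 0], "gripper": 1},
])

```text
clock: 13.0
position: [530.7, 29.4, 109.2]
orientation: [0.484, 0.355, 0.767, -0.227]
contact_force: [-0.1, -0.1, -2.2]
opening: 47.4
grip_force: 63.0
```

```bash
python3 chk.py; python3 - <<'E'
import pickle
from h import *
c=pickle.load(open("c5.pkl","rb"))
w=c["wrist"];m=hsv(w,(2,110,60),(22,255,255))
n,l,s,ce=cv2.connectedComponentsWithStats(m)
for i in range(1,n):
    v,u=np.nonzero((l==i)&(w["z_map"]>0))
    if len(v)<25: continue
    o,d=ray(w,np.c_[u,v]);W=o+d*w["z_map"][v,u][:,None]
    if abs(W[:,2].mean()-54)<12 and W[0,0]<560: print(ce[i].round(0),len(v),"top pts",W[W[:,2]>61.5].mean(0).round(1),"max",W[:,2].max())
E
```

```text
[(array([362.74, 193.36]), np.int32(152))] [(array([314.78, 220.31]), np.int32(156))]
pred foot [503.1  62.   71.1] axis [-0.001 -0.013  1.   ] pred cap mid [502.9  60.4 194.1] cap top [502.9  60.2 203.1]
cap tri (array([503.30437119,  61.84314697, 193.9175027 ]), np.float64(0.9460059537205753))
-25 1325 centre [497.1  67.2] pred [503.2  62.3] res 6.9
-18 1128 centre [494.8  65.8] pred [503.1  62.2] res 5.6
-11 510 centre [493.6  64. ] pred [503.1  62.1] res 5.1
-4 727 centre [504.9  59. ] pred [503.1  62. ] res 0.8
3 2110 centre [503.6  60.4] pred [503.1  61.9] res 0.4
10 2232 centre [503.7  60.5] pred [503.1  61.8] res 0.4
17 2270 centre [503.7  60.4] pred [503.1  61.7] res 0.4
24 2298 centre [503.9  60.4] pred [503.1  61.6] res 0.4
31 2346 centre [504.   60.5] pred [503.1  61.5] res 0.4
38 2380 centre [504.1  60.5] pred [503.1  61.5] res 0.4
45 3084 centre [504.3  60.7] pred [503.1  61.4] res 1.2
52 3658 centre [503.8  60.7] pred [503.   61.3] res 2.9
59 2858 centre [504.3  60.7] pred [503.   61.2] res 1.2
66 2758 centre [504.7  60.2] pred [503.   61.1] res 1.8
73 2299 centre [506.2  58.5] pred [503.  61.] res 1.9
lowest h [-24.6 -23.2 -19.9]
[279.  90.] 1632 top pts [480.6  85.8  63.2] max 64.95947853869325
[365. 123.] 1059 top pts [527.7  85.7  63. ] max 64.83230218516297
[212. 127.] 970 top pts [481.2  38.8  63.2] max 64.86487220137158
[293. 142.] 475 top pts [491.8  79.8  71.6] max 72.71060290254997
```

play_rows([
  {"xyz": [0.08, 0.009, 0.035], "angular": [0, 0, 0], "gripper": 1},
  {"xyz": [0.09, 0.001, 0.042], "angular": [0, 0, 0], "gripper": 1},
  {"xyz": [0.09, 0.001, 0.042], "angular": [0, 0, 0], "gripper": 1},
  {"xyz": [0, 0, 0], "angular": [0, 0, 0], "gripper": 1},
  {"xyz": [0, 0, 0], "angular": [0, 0, 0], "gripper": 1},
])

```text
clock: 13.78
position: [530.5, 29.7, 85.4]
orientation: [0.484, 0.354, 0.767, -0.227]
contact_force: [-0.8, 0.3, -2.5]
opening: 47.6
grip_force: 63.0
```

play_rows([
  {"xyz": [0.023, 0, 0.011], "angular": [0, 0, 0], "gripper": 1},
  {"xyz": [0.012, 0, 0.005], "angular": [0, 0, 0], "gripper": 1},
  {"xyz": [0, 0, 0], "angular": [0, 0, 0], "gripper": 1},
  {"xyz": [0, 0, 0], "angular": [0, 0, 0], "gripper": 1},
])

```text
clock: 14.28
position: [530.6, 29.8, 82.5]
orientation: [0.484, 0.355, 0.767, -0.227]
contact_force: [-0.9, -0.6, -2.0]
opening: 47.2
grip_force: 63.0
```

play_rows([
  {"xyz": [0.012, 0, 0.005], "angular": [0, 0, 0], "gripper": 1},
  {"xyz": [0.012, 0, 0.005], "angular": [0, 0, 0], "gripper": 1},
  {"xyz": [0, 0, 0], "angular": [0, 0, 0], "gripper": 1},
  {"xyz": [0, 0, 0], "angular": [0, 0, 0], "gripper": 1},
])

```text
clock: 14.78
position: [530.7, 29.8, 81.5]
orientation: [0.485, 0.354, 0.767, -0.227]
contact_force: [-3.3, 0.1, 5.9]
opening: 47.6
grip_force: 63.6
```

play_rows([
  {"xyz": [0.009, 0, 0.004], "angular": [0, 0, 0], "gripper": 1},
  {"xyz": [0, 0, 0], "angular": [0, 0, 0], "gripper": 1},
  {"xyz": [0, 0, 0], "angular": [0, 0, 0], "gripper": 1},
])

```text
clock: 15.15
position: [530.8, 29.6, 81.5]
orientation: [0.485, 0.354, 0.766, -0.228]
contact_force: [-5.7, 1.1, 8.8]
opening: 47.3
grip_force: 63.8
```

play_rows([
  {"xyz": [0, 0, 0], "angular": [0, 0, 0], "gripper": 0.35},
  {"xyz": [0, 0, 0], "angular": [0, 0, 0], "gripper": 0.2},
  {"xyz": [0, 0, 0], "angular": [0, 0, 0], "gripper": 0},
  {"xyz": [0, 0, 0], "angular": [0, 0, 0], "gripper": 0},
  {"xyz": [0, 0, 0], "angular": [0, 0, 0], "gripper": 0},
])

```text
clock: 15.78
position: [530.4, 29.9, 79.5]
orientation: [0.484, 0.354, 0.767, -0.227]
contact_force: [-0.2, 0.5, 0.8]
opening: 85.4
grip_force: 0.0
```

```bash
python3 chk.py | tail -14; python3 - <<'E'
from bench import env
from place import *
P,C=pose(env.observe());print(P,C.round(3).tolist())
print("up 10",(C.T@np.array([0,0,10.])/80).round(3))
E
```

```text
cap tri (array([501.82619151,  61.50647263, 166.74002424]), np.float64(0.9092313532344806))
-4 3327 centre [499.   66.9] pred [503.1  62.6] res 4.6
3 2660 centre [502.8  61.3] pred [503.1  62.5] res 4.2
10 2933 centre [502.9  61.3] pred [503.1  62.4] res 3.7
17 2726 centre [503.2  61. ] pred [503.1  62.3] res 2.3
24 2335 centre [503.5  61. ] pred [503.   62.3] res 0.4
31 2324 centre [503.5  61. ] pred [503.   62.2] res 0.4
38 2377 centre [503.6  61. ] pred [503.   62.1] res 0.4
45 2437 centre [503.6  61. ] pred [503.  62.] res 0.4
52 2462 centre [503.6  61. ] pred [503.   61.9] res 0.4
59 2479 centre [503.6  61. ] pred [503.   61.8] res 0.4
66 2342 centre [503.9  60.7] pred [503.   61.7] res 0.5
73 2019 centre [505.1  59.2] pred [503.   61.6] res 0.7
lowest h [0.  0.2 0.4]
[530.41075705  29.86639694  79.52989407] [[-0.281, 0.764, 0.581], [0.324, 0.645, -0.692], [-0.903, -0.006, -0.429]]
up 10 [-0.113 -0.001 -0.054]
```

The bottle now stands free and upright at about (503.5, 61). I'll back the hand off.

play_rows([
  {"xyz": [0, 0, -0.1], "angular": [0, 0, 0], "gripper": 0},
  {"xyz": [0, 0, -0.25], "angular": [0, 0, 0], "gripper": 0},
  {"xyz": [0, 0, -0.4], "angular": [0, 0, 0], "gripper": 0},
  {"xyz": [0, 0, -0.5], "angular": [0, 0, 0], "gripper": 0},
  {"xyz": [0, 0, -0.4], "angular": [0, 0, 0], "gripper": 0},
  {"xyz": [0, 0, -0.25], "angular": [0, 0, 0], "gripper": 0},
  {"xyz": [-0.5, 0, -0.25], "angular": [0, 0, 0], "gripper": 1},
  {"xyz": [-0.5, 0, -0.25], "angular": [0, 0, 0], "gripper": 1},
])

```text
clock: 16.92
position: [441.1, 137.1, 235.0]
orientation: [0.484, 0.354, 0.768, -0.228]
contact_force: [0.2, 1.1, -0.4]
opening: 51.7
grip_force: 0.0
```

```bash
cat > lev.py <<'E'
from bench import env
from kin import *
s=env.observe();pre=np.array([425,-48,240.]);show(s,pre,Rdown)
P,C=pose(s);print(ik(P,C)[0].round(2),ik(P,Rdown)[0].round(2),ik(pre,Rdown)[0].round(2),ik(pre-[0,0,168],Rdown)[0].round(2))
E
python3 lev.py | tail -4; python3 chk.py | tail -15
```

```text
pos [441.1 137.1 235. ] q [ 0.99  0.38 -0.28  1.46 -1.05  2.17] F [ 0.2  1.1 -0.4] open 51.7 t 16.93
rot deg [-28.3  60.2 -44. ] 8 rows of [-0.118  0.251 -0.183]
shift world [ -16.1 -185.1    5. ] units in tool now [-0.746 -1.649  1.456] after turn [ 0.201 -2.313 -0.062]
[ 1.02  0.26 -0.52  1.38 -1.03] [ 0.3   0.11 -0.09  1.38  0.  ] [-0.11  0.03 -0.18  1.37  0.  ] [-0.11  0.16 -0.52  0.89  0.  ]
[(array([361.12, 196.04]), np.int32(147))] [(array([313.54, 228.8 ]), np.int32(157))]
pred foot [414.6 170.7 198.1] axis [-0.004 -0.017  1.   ] pred cap mid [414.2 168.6 321. ] cap top [414.1 168.4 330. ]
cap tri (array([501.70799654,  61.55164154, 166.65535324]), np.float64(0.6277824383013927))
45 524 centre [422.1 163.2] pred [414.4 169.8] res 2.3
52 1754 centre [412.2 175.1] pred [414.4 169.7] res 3.3
59 1464 centre [407.2 179.3] pred [414.4 169.6] res 3.0
66 699 centre [409.5 177.1] pred [414.4 169.5] res 3.3
73 446 centre [412.5 174. ] pred [414.3 169.4] res 2.5
lowest h [47.2 47.8 48.8]
```

play_rows([
  {"xyz": [0, 0, 0], "angular": [-0.118, 0.251, -0.183], "gripper": 1},
  {"xyz": [0, 0, 0], "angular": [-0.118, 0.251, -0.183], "gripper": 1},
  {"xyz": [0, 0, 0], "angular": [-0.118, 0.251, -0.183], "gripper": 1},
  {"xyz": [0, 0, 0], "angular": [-0.118, 0.251, -0.183], "gripper": 1},
  {"xyz": [0, 0, 0], "angular": [-0.118, 0.251, -0.183], "gripper": 1},
  {"xyz": [0, 0, 0], "angular": [-0.118, 0.251, -0.183], "gripper": 1},
  {"xyz": [0, 0, 0], "angular": [-0.118, 0.251, -0.183], "gripper": 1},
  {"xyz": [0, 0, 0], "angular": [-0.118, 0.251, -0.183], "gripper": 1},
])

```text
clock: 18.08
position: [440.3, 135.0, 233.1]
orientation: [0.015, 0.017, 1.0, -0.006]
contact_force: [0.1, 0.5, 0.5]
opening: 0.1
grip_force: 0.0
```

play_rows([
  {"xyz": [0, -0.3, 0], "angular": [0, 0, 0], "gripper": 1},
  {"xyz": [0.1, -0.5, 0], "angular": [0, 0, 0], "gripper": 1},
  {"xyz": [0.1, -0.5, 0], "angular": [0, 0, 0], "gripper": 1},
  {"xyz": [0, -0.5, 0], "angular": [0, 0, 0], "gripper": 1},
  {"xyz": [0, -0.4, 0], "angular": [0, 0, 0], "gripper": 1},
  {"xyz": [0, -0.1, 0], "angular": [0, 0, 0], "gripper": 1},
  {"xyz": [0, 0, 0], "angular": [0, 0, 0], "gripper": 1},
])

```text
clock: 18.95
position: [417.5, -48.0, 234.7]
orientation: [0.016, 0.019, 1.0, -0.008]
contact_force: [0.1, 0.3, -0.1]
opening: 0.2
grip_force: 0.0
```

```bash
python3 lev.py | tail -4; python3 - <<'E'
from bench import env
from plan import *
from h import *
w=env.capture("wrist");S=env.capture("scene");T=env.capture("top");P,C=pose(env.observe())
red=lambda c:hsv(c,(0,150,90),(6,255,255))|hsv(c,(174,150,90),(180,255,255))
r=[max(blobs(red(c),*b)[0],key=lambda q:q[1],default=None) for c,b in((T,(380,180,425,235)),(S,(310,255,350,300)))];print(r)
if all(r): print(tri(T,[r[0][0]],S,[r[1][0]]))
Z=w["z_map"];v,u=np.nonzero(Z>0);oo,d=ray(w,np.c_[u,v]);W=oo+d*Z[v,u][:,None]
k=(red(w)[v,u]>0)&(np.abs(W[:,0]-473)<60)&(np.abs(W[:,1]+48)<40)&(W[:,2]>70)
if k.any(): print("knob wrist",k.sum(),W[k].min(0).round(1),W[k].max(0).round(1),W[k].mean(0).round(1))
X=(W-P)@C;f=(abs(X[:,0])<20)&(abs(X[:,1])<30)&(X[:,2]<-5)&(X[:,2]>-80);print("finger",f.sum(),X[f].min(0).round(1),X[f].max(0).round(1))
E
```

```text
pos [417.5 -48.  234.7] q [-0.1   0.04 -0.13  1.36 -0.01 -0.07] F [ 0.1  0.3 -0.1] open 0.2 t 18.95
rot deg [-0.9  1.8 -2.1] 1 rows of [-0.029  0.061 -0.071]
shift world [ 7.5 -0.   5.3] units in tool now [-0.096  0.002 -0.063] after turn [-0.094 -0.    -0.066]
[-0.1  -0.02 -0.24  1.31 -0.01] [-0.11  0.01 -0.21  1.35  0.  ] [-0.11  0.03 -0.18  1.37  0.  ] [-0.11  0.16 -0.52  0.89  0.  ]
[(array([406.4, 211.6]), np.int32(58)), (array([326.1, 276.4]), np.int32(87))]
(array([473.50253423, -48.14119503, 119.34076076]), np.float64(1.460155665750551))
knob wrist 598 [461.1 -61.  119.4] [484.6 -37.6 132.7] [470.7 -49.4 127.5]
finger 4443 [-11.8 -29.7 -80. ] [ 13.8  27.6 -37.7]
```

play_rows([
  {"xyz": [0, 0, 0.3], "angular": [-0.029, 0.061, -0.071], "gripper": 1},
  {"xyz": [0, 0, 0.5], "angular": [0, 0, 0], "gripper": 1},
  {"xyz": [0, 0, 0.55], "angular": [0, 0, 0], "gripper": 1},
  {"xyz": [0, 0, 0.45], "angular": [0, 0, 0], "gripper": 1},
  {"xyz": [0, 0, 0.25], "angular": [0, 0, 0], "gripper": 1},
  {"xyz": [0, 0, 0], "angular": [0, 0, 0], "gripper": 1},
  {"xyz": [0, 0, 0], "angular": [0, 0, 0], "gripper": 1},
])

```text
clock: 19.98
position: [419.6, -48.0, 72.4]
orientation: [0.001, -0.001, 1.0, -0.0]
contact_force: [0.6, 0.0, -0.2]
opening: 0.1
grip_force: 0.0
```

play_rows([
  {"xyz": [-0.2, 0, 0], "angular": [0, 0, 0], "gripper": 1},
  {"xyz": [-0.15, 0, 0], "angular": [0, 0, 0], "gripper": 1},
  {"xyz": [-0.12, 0, 0], "angular": [0, 0, 0], "gripper": 1},
  {"xyz": [-0.12, 0, 0], "angular": [0, 0, 0], "gripper": 1},
  {"xyz": [-0.12, 0, 0], "angular": [0, 0, 0], "gripper": 1},
  {"xyz": [-0.12, 0, 0], "angular": [0, 0, 0], "gripper": 1},
  {"xyz": [-0.1, 0, 0], "angular": [0, 0, 0], "gripper": 1},
  {"xyz": [-0.1, 0, 0], "angular": [0, 0, 0], "gripper": 1},
])

```text
clock: 20.98
position: [501.6, -48.3, 71.5]
orientation: [0.0, -0.0, 1.0, -0.0]
contact_force: [-0.6, -0.1, -0.5]
opening: 0.3
grip_force: 0.5
```

play_rows([
  {"xyz": [-0.05, 0, 0], "angular": [0, 0, 0], "gripper": 1},
  {"xyz": [-0.04, 0, 0], "angular": [0, 0, 0], "gripper": 1},
  {"xyz": [0, 0, 0], "angular": [0, 0, 0], "gripper": 1},
])

```text
clock: 21.35
position: [508.7, -48.4, 71.7]
orientation: [0.001, -0.0, 1.0, -0.0]
contact_force: [0.3, 1.0, -0.1]
opening: 0.1
grip_force: 0.1
```

```bash
cat > knob.py <<'E'
from bench import env
from plan import *
from h import *
w=env.capture("wrist");S=env.capture("scene");T=env.capture("top");s=env.observe();P,C=pose(s)
red=lambda c:hsv(c,(0,150,60),(6,255,255))|hsv(c,(174,150,60),(180,255,255))
r=[blobs(red(c),*b)[0] for c,b in((T,(380,160,425,235)),(S,(310,235,365,300)))];print(P.round(1),np.round(s["contact_force"],1),r)
if all(r):
    r=[max(q,key=lambda q:q[1])[0] for q in r];print("tri",tri(T,[r[0]],S,[r[1]]))
Z=w["z_map"];v,u=np.nonzero(Z>0);oo,d=ray(w,np.c_[u,v]);W=oo+d*Z[v,u][:,None]
k=(red(w)[v,u]>0)&(np.abs(W[:,0]-500)<70)&(np.abs(W[:,1]+48)<40)&(W[:,2]>60)
if k.any(): print("knob wrist",k.sum(),W[k].min(0).round(1),W[k].max(0).round(1))
E
python3 knob.py
```

```text
[508.6 -48.4  71.9] [ 0.1 -0.6 -0. ] [[], [(array([347.5, 271.5]), np.int32(8))]]
knob wrist 210 [512.2 -50.9 130.5] [541.2 -46.8 154.5]
```

play_rows([
  {"xyz": [-0.06, 0, 0], "angular": [0, 0, 0], "gripper": 1},
  {"xyz": [-0.04, 0, 0], "angular": [0, 0, 0], "gripper": 1},
  {"xyz": [0, 0, 0], "angular": [0, 0, 0], "gripper": 1},
  {"xyz": [0, 0, 0], "angular": [0, 0, 0], "gripper": 1},
])

```text
clock: 22.0
position: [515.6, -48.3, 71.5]
orientation: [-0.0, -0.0, 1.0, -0.0]
contact_force: [-4.7, -0.8, 1.3]
opening: -0.2
grip_force: 2.2
```

play_rows([
  {"xyz": [-0.04, 0, 0], "angular": [0, 0, 0], "gripper": 1},
  {"xyz": [0, 0, 0], "angular": [0, 0, 0], "gripper": 1},
  {"xyz": [0, 0, 0], "angular": [0, 0, 0], "gripper": 1},
])

```text
clock: 22.38
position: [515.6, -48.3, 71.2]
orientation: [-0.003, -0.0, 1.0, -0.0]
contact_force: [-11.2, -0.3, 6.4]
opening: 0.2
grip_force: 5.6
```

play_rows([
  {"xyz": [-0.04, 0, 0], "angular": [0, 0, 0], "gripper": 1},
  {"xyz": [0, 0, 0], "angular": [0, 0, 0], "gripper": 1},
  {"xyz": [0, 0, 0], "angular": [0, 0, 0], "gripper": 1},
])

```text
clock: 22.75
position: [515.5, -48.3, 70.8]
orientation: [-0.006, -0.0, 1.0, -0.0]
contact_force: [-18.3, -0.2, 10.5]
opening: -0.1
grip_force: 9.1
```

play_rows([
  {"xyz": [0.2, 0, 0], "angular": [0, 0, 0], "gripper": 1},
  {"xyz": [0.4, 0, 0], "angular": [0, 0, 0], "gripper": 1},
  {"xyz": [0.5, 0, 0], "angular": [0, 0, 0], "gripper": 1},
  {"xyz": [0.4, 0, -0.2], "angular": [0, 0, 0], "gripper": 1},
  {"xyz": [0.2, 0, -0.5], "angular": [0, 0, 0], "gripper": 1},
  {"xyz": [0, 0, -0.5], "angular": [0, 0, 0], "gripper": 1},
  {"xyz": [0, 0, -0.2], "angular": [0, 0, 0], "gripper": 1},
  {"xyz": [0, 0, 0], "angular": [0, 0, 0], "gripper": 1},
])

```text
clock: 23.75
position: [389.1, -48.6, 185.3]
orientation: [0.004, -0.0, 1.0, -0.001]
contact_force: [-0.0, -0.4, -0.2]
opening: -0.1
grip_force: 0.0
```

```bash
python3 knob.py; python3 chk.py | grep cap; python3 - <<'E'
import pickle,cv2,numpy as np
c=pickle.load(open("c5.pkl","rb"))
cv2.imwrite("pics/f.png",np.hstack([cv2.resize(c["scene"]["color"][150:330,200:440],(400,300)),cv2.resize(c["top"]["color"][120:240,270:430],(400,300))]))
E
```

```text
[386.5 -48.3 182.7] [ 0.1 -0.  -0.3] [[(array([405.47, 183.86]), np.int32(57))], [(array([349.73, 266.59]), np.int32(92))]]
tri (array([538.38912408, -48.36208019, 119.82844222]), np.float64(3.215272063334531))
knob wrist 282 [526.4 -54.1 118.9] [547.6 -44.2 131.6]
pred foot [333.7 -47.9 204.9] axis [ 0.907 -0.013  0.42 ] pred cap mid [445.3 -49.5 256.5] cap top [453.5 -49.6 260.3]
cap tri (array([503.04869947,  60.9088196 , 165.93381813]), np.float64(3.2533477208944666))
```

View pics/f.png

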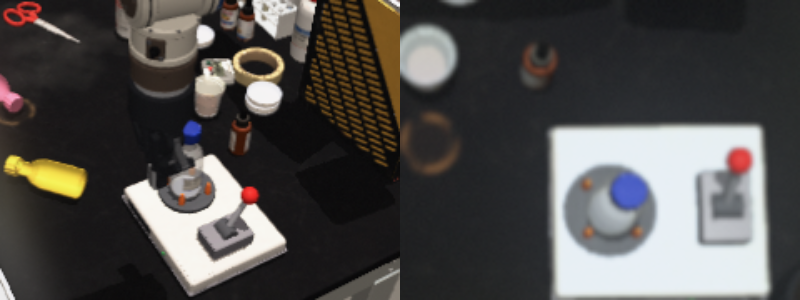

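The final picture shows the bottle standing between the pegs (cap at crop (628,190)) and the lever fully over (knob at crop (739,160)), with the hand clear.

```bash
python3 -c "
from bench import env
print(env.hand_in())"
```

```text
the job is handed in; nothing more can be done
None
```

I stood the bottle upright between the pegs, pushed the lever fully over and handed the job in; on the way, my first grasp set the bottle rolling until I caught it, and the wrist force briefly read about 80 N when a joint reached its limit.

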